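# Fit four heat sinks to their matching chips

## Robot

A 7-joint arm with a two-finger parallel gripper is mounted at the origin on the work surface. World frame = base frame: x ahead of the robot, y to its left, z up, the work surface at z = 0. Lengths are in m, angles in rad, forces in N, time in s.
With the tool pointing down it reaches from about 0.4 to 0.85 m from the base axis. Payload 10.4 kg.
Tool frame: the origin (TCP) lies midway between the tips of the shut fingers; the grasp point (between the pads) lies 19 mm behind it (r.grip_point_offset is the distance from the TCP to the grasp point, in m); z points along the fingers, y is the direction in which the jaws open and shut (so a half turn about z gives the same grasp; the last joint's range is limited). The gripper opens to 87 mm and grips with 3 to 60 N. Pads are 19 mm wide; open, the fingers measure 117 mm over their backs; the gripper's body (75 mm by 190 mm) begins 51 mm behind the grasp point.
Start: joints at [-1.217, 0.332, -0.065, 1.46, 0.022, 1.35, -0.088], TCP at [0.23, 0.581, 0.192] pointing down, gripper open.
Joint ranges: [-2.6, 2.6], [-0.5, 2.12], [-1.47, 1.34], [0.16, 2.42], [-1.27, 4.41], [0.06, 2.06], [-2.6, 2.6]. Speed limits (rad/s): [2.22, 2.22, 2.79, 2.79, 3.14, 3.14, 3.14].

## Interface

Orientations are given as [roll, pitch, yaw] about the fixed x, y, z axes, in that order (R = Rz(yaw) Ry(pitch) Rx(roll)).
In Python, from bench import r gives the robot as it stands.
- The arm moves only by the tool send_rows, never from a script. Its argument "targets" is a list that holds one entry, the list of rows, each a list of 7 numbers: the closure in counts, from 0 (fully open) to 255 (shut), then the shift along the tool's x, y, z in mm, then the turn, a rotation vector about the tool's x, y, z in rad. A call has 1 to 12 rows; each row shifts and turns the commanded pose from where the row before left it, along the tool's axes as they then stand; what a row does not reach is not made up. A row lasts 1/10 s, in which the tool goes at most 50 mm and 8.59 degrees, less where a joint would pass 70% of its speed; a pose out of reach is approached as far as the arm can. A call is refused whole if a number of a shift passes 50 or a number of a turn 0.15, either way. A call with a gripper value outside its range is refused whole. The fingers move at their own pace and stop on an object; the grip force is fixed at half the most. Time passes only in rows, so rows that do not move let the fingers close. It gives the time, the measured TCP pose, the force and the opening at its end, in the units of the state.
- r.get_state(): the state, without advancing time (a new reading comes with each control period).
- r.capture(name): name is "scene" or "top"; returns the picture (400x640x3 uint8, red, green, blue); there is no depth.
- r.camera_model(name): a dict with "vertical_fov" (degrees; the focal length in pixels is half the picture's height over the tangent of half this angle, whatever the lens; pixels are square), "cx", "cy" (the principal point, pixels), "rvec" (rotation vector, rad) and "tvec" (3), from world to camera coordinates, as OpenCV has them. Camera axes: x right, y down, z forward; pixel columns grow to the right and rows downward; lengths in m; the calibration is good to about 2 mm. A picture is of the moment at which its call begins. camera_model takes no time and is no camera call.
- r.job_done(): hands the job in, once; it reports no verdict.
Trained networks look in the newest picture that a camera, given by its name, has taken for a name from the list of things; names that differ only in an ending like _2 or _b are one class to them, and where a whole thing is asked for, a point or a joint stands for the part that bears it (a point fixed in the world has none). Each returns a list of dicts, best first, with "score" (0 to 1); they miss things now and then, are a little off and sometimes report something else, mostly with a low value. They report only what shows in the picture. A call takes as long as a camera call. They do not tell look-alikes from the thing itself.
- r.outline_of(camera, query): "pixels" (400x640 bool, what is visible of it) and "position" ([column, row] in pixels, amid what is visible of it).
The state is a dict: "time_s": time; "joint_positions": joint angles; "dq": joint speeds; "joint_torque": joint torques, N m; "position": TCP position; "eef_rot": TCP orientation; "contact_force": force on the tool from outside, world axes, zero at the start; "torque": the same for the moment, N m; "width": finger opening in m.
Only numpy, scipy, OpenCV 4.12 (cv2) and the standard library are available. Lean on these libraries where they do the work, as an engineer would, in place of code of your own. Each camera call takes 0.05 s, during which the arm holds its last target. There are 200 camera calls.

## Task

Set each of the four bare aluminium heat sinks, fins up, flat and centred on the black chip of its own shape and size, with its edges lined up with the chip's: the long one on the long chip, the round one on the round chip, the large square one on the large square chip and the small square one on the small. Leave the cooling fan and the transformer where they lie.

Things in the scene. Friction and masses are not known exactly. Their poses are not given: they have to be found in the camera images.
- heatsink_large_center (a point): large square bare aluminium heat sink with upright fins, 46 x 46 mm, 30 mm high, about 90 g, stands loose on the bench with fins up. Point: its centre, half-way up (15 mm above its underside). x and y run parallel to its sides (fins along x), z up.
- heatsink_small_center (a point): small square bare aluminium heat sink with upright fins, 30 x 30 mm, 24 mm high, about 40 g, loose on the bench, fins up. Point: its centre, half-way up (12 mm above its underside). x and y run parallel to its sides (fins along x), z up.
- heatsink_long_center (a point): long narrow bare aluminium heat sink with upright fins, 70 mm long (its x) by 28 mm wide (its y), 28 mm high, about 80 g, loose on the bench, fins up. Point: its centre, half-way up (14 mm above its underside). z up.
- heatsink_round_center (a point): round bare aluminium heat sink with radial fins, 40 mm in diameter, 32 mm high, about 60 g, loose on the bench, standing on its base. Point: its centre, half-way up (16 mm above its underside). z up.
- chip_large_top (a point): Large square chip, 42 x 42 mm. Flat black chip in the middle of a green circuit board (88 x 76 mm) on a fixed aluminium carrier (96 mm along x, 84 mm along y, 12 mm high with the board). The chip stands 4 mm above the board; nothing else on the board stands higher than the chip. Point: the centre of the chip's top face, 16 mm above the bench. x and y run parallel to the carrier's sides, z up.
- chip_small_top (a point): Small square chip, 26 x 26 mm. Flat black chip in the middle of a green circuit board (88 x 76 mm) on a fixed aluminium carrier (96 mm along x, 84 mm along y, 12 mm high with the board). The chip stands 4 mm above the board; nothing else on the board stands higher than the chip. Point: the centre of the chip's top face, 16 mm above the bench. x and y run parallel to the carrier's sides, z up.
- chip_long_top (a point): Long narrow chip, 66 mm along x, 24 mm along y. Flat black chip in the middle of a green circuit board (88 x 76 mm) on a fixed aluminium carrier (96 mm along x, 84 mm along y, 12 mm high with the board). The chip stands 4 mm above the board; nothing else on the board stands higher than the chip. Point: the centre of the chip's top face, 16 mm above the bench. x and y run parallel to the carrier's sides, z up.
- chip_round_top (a point): Round chip, 36 mm in diameter. Flat black chip in the middle of a green circuit board (88 x 76 mm) on a fixed aluminium carrier (96 mm along x, 84 mm along y, 12 mm high with the board). The chip stands 4 mm above the board; nothing else on the board stands higher than the chip. Point: the centre of the chip's top face, 16 mm above the bench. x and y run parallel to the carrier's sides, z up.
- fan_center (a point): cooling fan lying flat on the bench, black plastic, 40 x 40 mm, 20 mm high, loose; not part of the job. Point: its centre, half-way up. z up.
- transformer_center (a point): small transformer, dark steel core with a copper winding, 44 x 38 mm, 36 mm high, loose; not part of the job. Point: its centre, half-way up. z up.
There are look-alikes about, which are no part of the job. What is shaped like the part that bears heatsink_large_center but green is not meant. What is shaped like the part that bears heatsink_small_center but blue is not meant.

How it is judged:
By the outcome, as a careful person would: the job done as asked, in the order asked, and still so for the second after the job is handed in, with the robot touching nothing.
It also fails if it takes over 93 s, if anything falls off the work surface, if the arm or the gripper's body presses on something with over 40 N, if the wrist force passes 120 N, or if a joint passes its speed limit or range.

## Working session

There is one attempt and no reset: what is moved stays moved. The work goes in short steps, Python scripts to look and compute and a tool call to move; the robot and the scene stay as the last step left them, time stands still between calls to the robot, and variables do not carry over. Pictures are saved under pics/ and viewed, about 12 in all and at most 16, crops included, and the job is handed in when it is done.

Besides the shell and the picture viewer there is one more tool, called after ">>>" in YAML: its name, and indented under it one key for each argument. send_rows: Moves the arm, as the interface text tells. Its arguments: {"type":"object","properties":{"targets":{"type":"array"}},"required":["targets"]}

```bash
ls; mkdir -p pics
python3 - <<'E'
from bench import r
import cv2
for n in("scene","top"):
    im=r.capture(n); cv2.imwrite(f"pics/{n}0.png",im[:,:,::-1]); print(n,r.camera_model(n))
s=r.get_state(); print({k:s[k] for k in("time_s","position","eef_rot","width","contact_force")})
E
```

```text
pics
scene {'vertical_fov': 54.61333877959992, 'cx': 320.8266046702809, 'cy': 201.24005560533902, 'rvec': array([ 2.1911627 ,  1.11603636, -0.44383988]), 'tvec': array([-0.29621842, -0.24916596,  1.15478674])}
top {'vertical_fov': 42.1403144776722, 'cx': 325.52174977632814, 'cy': 201.38985165512997, 'rvec': array([ 2.16685212, -2.14004993,  0.13769458]), 'tvec': array([0.02141876, 0.48144891, 1.06089106])}
{'time_s': 0.1, 'position': array([0.22984471, 0.58080348, 0.19114221]), 'eef_rot': array([-3.14034627e+00,  6.76509915e-05,  2.76479732e+00]), 'width': 0.08732172569685605, 'contact_force': array([-0.19991764, -0.51879804,  0.54247922])}
```

View pics/top0.png

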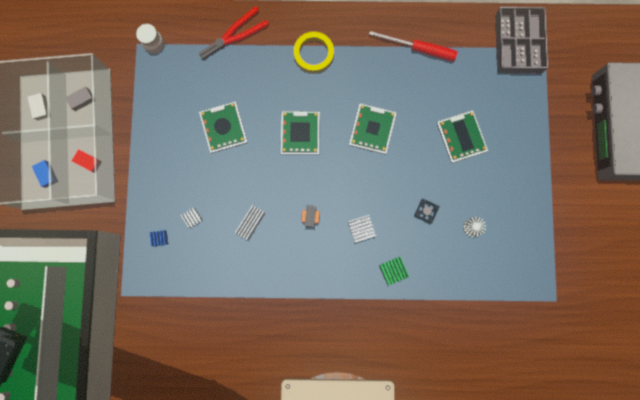

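View pics/scene0.png

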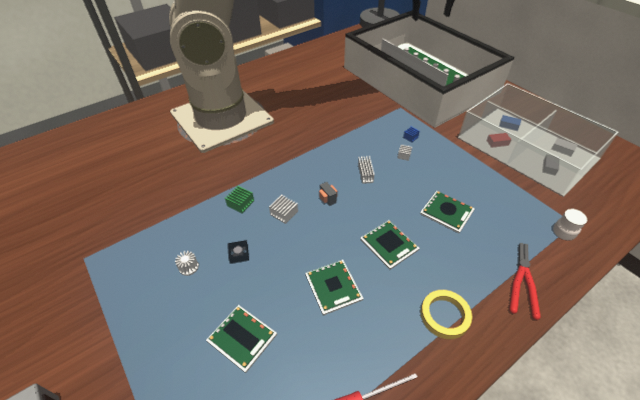

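```bash
cat > h.py <<'E'
from bench import r
import numpy as np, cv2
from scipy.optimize import minimize
from scipy.spatial.transform import Rotation as R
def cam(n):
    c=r.camera_model(n); f=200/np.tan(np.radians(c["vertical_fov"])/2)
    return np.array([[f,0,c["cx"]],[0,f,c["cy"]],[0,0,1]]),np.array(c["rvec"]),np.array(c["tvec"])
CAM={n:cam(n) for n in("scene","top")}
def proj(n,P):
    K,rv,t=CAM[n]; return cv2.projectPoints(np.asarray(P,float).reshape(-1,1,3),rv,t,K,None)[0].reshape(-1,2)
def ray(n,px,z):
    K,rv,t=CAM[n]; M=cv2.Rodrigues(rv)[0]; d=M.T@np.linalg.inv(K)@np.array([px[0],px[1],1.]); o=-M.T@t
    return (o+d*(z-o[2])/d[2])[:2]
def prism(x,y,a,L,W,z0,z1,rnd=False):
    if rnd: u=np.linspace(0,2*np.pi,40,False); b=np.c_[np.cos(u),np.sin(u)]*L/2
    else: b=np.array([[1,1],[-1,1],[-1,-1],[1,-1]])*[L/2,W/2]
    c,s=np.cos(a),np.sin(a); b=b@np.array([[c,s],[-s,c]])+[x,y]
    return np.array([[*p,z] for z in(z0,z1) for p in b])
def sil(n,P,box,S=8):
    x0,y0,w,h=box; p=(proj(n,P)+.5-[x0,y0])*S-.5
    hl=cv2.convexHull(p.astype(np.float32)).reshape(-1,2)
    im=np.zeros((h*S,w*S),np.uint8); cv2.fillConvexPoly(im,np.round(hl*16).astype(np.int32),255,shift=4)
    return cv2.resize(im,(w,h),interpolation=cv2.INTER_AREA)/255.
def fit(masks,L,W,z0,z1,rnd=False,starts=None):
    """masks {cam:bool}; returns x,y,yaw,IoU"""
    B={}
    for n,m in masks.items():
        x,y,w,h=cv2.boundingRect(m.astype(np.uint8)); x-=8;y-=8;w+=16;h+=16
        x,y=max(x,0),max(y,0); B[n]=((x,y,w,h),m[y:y+h,x:x+w].astype(float))
    B={n:((b[0],b[1],m.shape[1],m.shape[0]),m) for n,(b,m) in B.items()}
    def cost(q):
        c=0
        for n,(b,m) in B.items():
            s=sil(n,prism(*q,L,W,z0,z1,rnd),b); c+=np.abs(s-m).sum()/m.sum()
        return c/len(B)
    n0=list(masks)[0]; v,u=np.nonzero(masks[n0]); p=ray(n0,(u.mean(),v.mean()),(z0+z1)/2)
    best=None
    for a in ([0] if rnd else np.arange(-90,90,15 if starts is None else 15)*np.pi/180):
        if L==W and not rnd and not -45<=a*57.3<45.1: continue
        o=minimize(cost,[*p,a],method="Nelder-Mead",options=dict(initial_simplex=[[*p,a],[p[0]+.006,p[1],a],[p[0],p[1]+.006,a],[*p,a+.2]],xatol=1e-4,fatol=1e-4))
        if best is None or o.fun<best.fun: best=o
    return [*best.x,best.fun]
SZ=dict(large=(.046,.046,.030,False),small=(.030,.030,.024,False),long=(.070,.028,.028,False),round=(.040,.040,.032,True))
E
python3 - <<'E'
from h import *
import pickle
D={}
im={n:r.capture(n) for n in CAM}
for n in CAM:
    vis=im[n][:,:,::-1].copy()
    for k in SZ:
        for q in (f"heatsink_{k}_center",f"chip_{k}_top"):
            o=r.outline_of(n,q); D[n,q]=[(d["score"],d["pixels"],d["position"]) for d in o]
            print(n,q,[(round(d["score"],2),np.round(d["position"]).astype(int).tolist(),int(d["pixels"].sum())) for d in o])
            for d in o:
                cs=cv2.findContours(d["pixels"].astype(np.uint8),0,1)[0]; cv2.drawContours(vis,cs,-1,(0,0,255),1)
    cv2.imwrite(f"pics/{n}_o.png",vis)
pickle.dump((im,D),open("d0.pkl","wb"))
a=cv2.resize(im["top"][100:295,130:500,::-1],None,fx=2.1,fy=2.1,interpolation=cv2.INTER_CUBIC); cv2.imwrite("pics/tz.png",a)
E
```

```text
scene heatsink_large_center [(0.72, [241, 201], 486), (0.68, [282, 208], 516), (0.24, [451, 209], 1193)]
scene chip_large_top [(0.68, [394, 242], 1565)]
scene heatsink_small_center [(0.66, [283, 207], 500), (0.6, [411, 135], 178), (0.48, [404, 151], 187)]
scene chip_small_top [(0.57, [335, 287], 1906)]
scene heatsink_long_center [(0.53, [366, 170], 310)]
scene chip_long_top [(0.71, [242, 339], 2546)]
scene heatsink_round_center [(0.95, [184, 264], 440)]
scene chip_round_top [(0.67, [445, 211], 1216)]
top heatsink_large_center [(0.65, [391, 271], 519), (0.56, [361, 226], 503)]
top chip_large_top [(0.56, [304, 132], 1577)]
top heatsink_small_center [(0.7, [156, 239], 246), (0.59, [194, 220], 239), (0.53, [302, 134], 1720)]
top chip_small_top [(0.74, [372, 130], 1624), (0.74, [362, 226], 459), (0.32, [252, 224], 520)]
top heatsink_long_center [(0.67, [252, 222], 509), (0.48, [474, 228], 296)]
top chip_long_top [(0.61, [459, 135], 1698)]
top heatsink_round_center [(0.84, [474, 228], 330)]
top chip_round_top [(0.58, [225, 124], 1712), (0.52, [459, 136], 1728)]
```

View pics/tz.png

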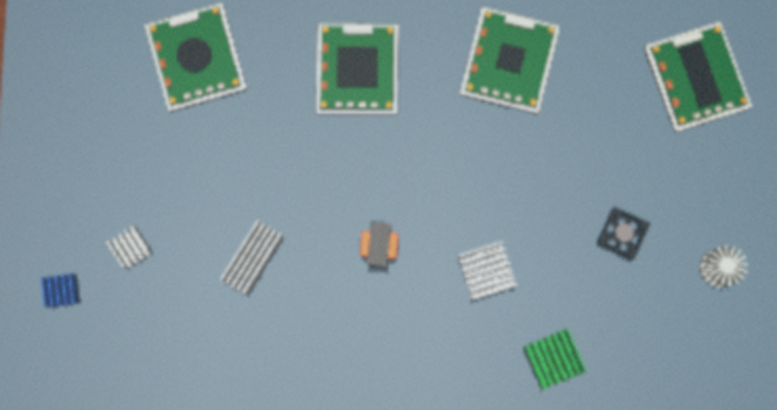

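The silver ones are the targets: large (361,228), small (191,217), long (250,223), round (475,227). The green one (394,270) and the blue one (158,238) are look-alikes. The crop confirms the colours.

```bash
cat > seg.py <<'E'
from h import *
def seg(im,c,rad,z=None,shadow=True):
    """foreground mask around pixel c: differs from mat colour, shadows (darker mat of same hue) left out"""
    x,y=map(int,c); x0,y0=max(x-rad,0),max(y-rad,0); w=im[y0:y+rad,x0:x+rad].astype(float)
    bd=np.concatenate([w[:3].reshape(-1,3),w[-3:].reshape(-1,3),w[:,:3].reshape(-1,3),w[:,-3:].reshape(-1,3)])
    m=np.median(bd,0); g=(w@m)/(m@m); ch=np.linalg.norm(w-g[...,None]*m,axis=2)
    k=((ch>14)|(g>1.13)|(g<.62)).astype(np.uint8)
    k=cv2.morphologyEx(np.pad(k,6),cv2.MORPH_CLOSE,np.ones((5,5),np.uint8))[6:-6,6:-6]
    n,l,s,ce=cv2.connectedComponentsWithStats(k)
    i=1+np.argmax(s[1:,4]-20*np.hypot(*(ce[1:]-[x-x0,y-y0]).T)); out=np.zeros(im.shape[:2],bool); out[y0:y+rad,x0:x+rad]=l==i
    return out
E
cat > m0.py <<'E'
from seg import *
import pickle
im,D=pickle.load(open("d0.pkl","rb"))
C=dict(top=dict(round=(222,126),large=(300,131),small=(373,128),long=(463,135)),scene=dict(round=(448,210),large=(390,243),small=(334,286),long=(241,337)))
H=dict(top=dict(small=(191,217),long=(250,223),large=(361,228),round=(475,227)),scene=dict(large=(283,208),small=(404,152),long=(366,168),round=(186,263)))
vis={n:cv2.resize(im[n][:,:,::-1],None,fx=3,fy=3) for n in im}
def draw(n,q,*a):
    p=cv2.convexHull(((proj(n,prism(*q[:3],*a))+.5)*3-.5).astype(np.float32)); cv2.polylines(vis[n],[np.round(p).astype(int)],True,(0,0,255),1)
for k in SZ:
    for nm,T,a,rad in(("chip",C,(.096,.084,0,.012),45),("sink",H,(*SZ[k][:2],0,*SZ[k][2:]),24)):
        M={n:seg(im[n],T[n][k],rad) for n in im}
        for ns in (["top"],["scene"],["top","scene"]):
            q=fit({n:M[n] for n in ns},*a); print(nm,k,ns,np.round(np.array(q[:2])*1000,1),round(np.degrees(q[2]),1),round(q[3],3))
            if len(ns)==1: draw(ns[0],q,*a)
cv2.imwrite("pics/fit_t.png",vis["top"][300:870,480:1500][:, :]); cv2.imwrite("pics/fit_s.png",vis["scene"][360:1140,480:1480])
for f in "ts":
    i=cv2.imread(f"pics/fit_{f}.png"); s=min(800/i.shape[1],600/i.shape[0]); cv2.imwrite(f"pics/fit_{f}.png",cv2.resize(i,None,fx=s,fy=s,interpolation=cv2.INTER_AREA))
E
time python3 m0.py
```

```text
chip large ['top'] [635.9  85.7] 0.1 0.026
chip large ['scene'] [637.6  87.4] 0.7 0.058
chip large ['top', 'scene'] [636.5  86.4] 0.1 0.049
sink large ['top'] [426.3 -49.4] 17.5 0.065
sink large ['scene'] [425.5 -47.7] 18.4 0.043
sink large ['top', 'scene'] [426.  -48.5] 18.3 0.063
chip small ['top'] [647.6 -73.1] -13.6 0.032
chip small ['scene'] [648.6 -71.6] -13.6 0.042
chip small ['top', 'scene'] [648.1 -72.2] -13.6 0.045
sink small ['top'] [445.3 313.5] -56.5 0.107
sink small ['scene'] [444.2 317.7] 124.2 0.555
sink small ['top', 'scene'] [445.6 314.2] 34.5 0.353
chip long ['top'] [ 632.3 -269.3] 18.8 0.029
chip long ['scene'] [ 633.6 -267.8] 18.8 0.028
chip long ['top', 'scene'] [ 632.9 -268.4] 18.8 0.036
sink long ['top'] [436.7 189.2] -30.5 0.1
sink long ['scene'] [436.2 191.5] 148.9 0.07
sink long ['top', 'scene'] [436.8 190. ] -30.1 0.102
chip round ['top'] [647.1 255.1] 17.3 0.031
chip round ['scene'] [647.9 257.9] 17.5 0.053
chip round ['top', 'scene'] [647.9 255.8] 17.5 0.054
sink round ['top'] [ 433.3 -287.5] -1.6 0.064
sink round ['scene'] [ 433.9 -286.6] 5.0 0.057
sink round ['top', 'scene'] [ 433.5 -287. ] -4.8 0.067
real	0m10.575s
user	0m10.850s
sys	0m0.236s
```

View pics/fit_t.png

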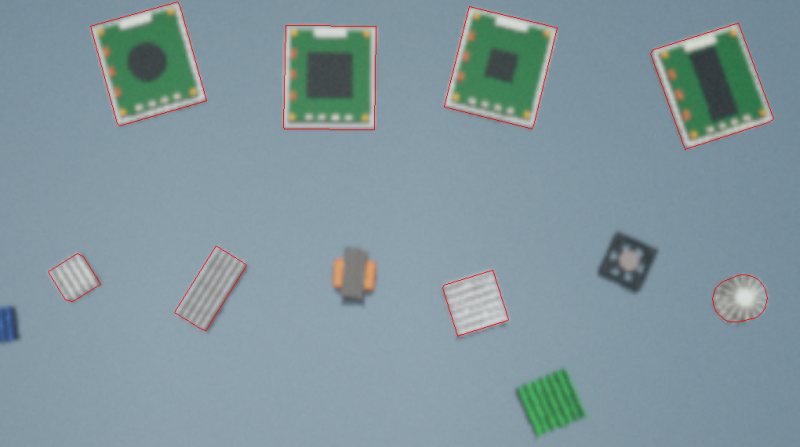

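View pics/fit_s.png

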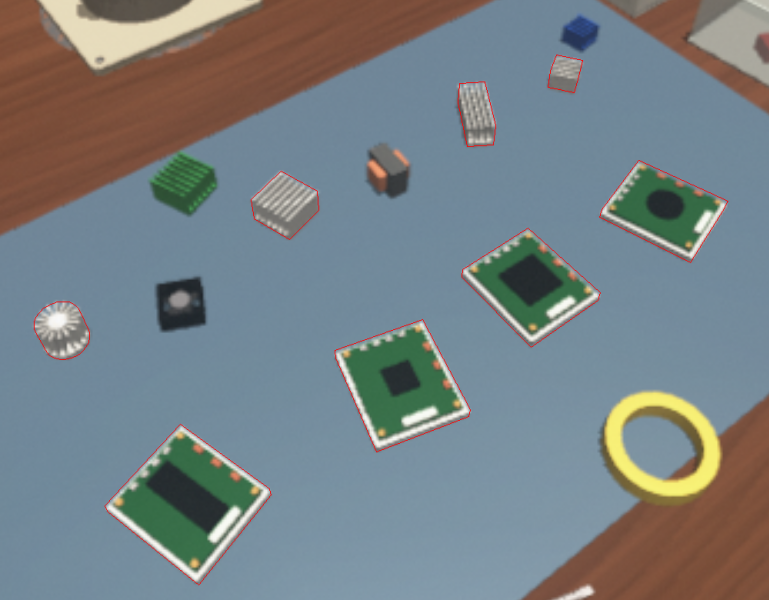

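```bash
cat > plan.py <<'E'
from h import *
import sys
def rel():
    s=r.get_state(); return s["position"]*1000,R.from_euler("xyz",s["eef_rot"]),s
def plan(x,y,z,yaw,n=None,c=0,settle=0):
    """rows from the measured pose to (mm, deg), equal steps, levelled"""
    p,q,s=rel(); T=R.from_euler("xyz",[np.pi,0,np.radians(yaw)]); d=np.array([x,y,z])-p
    w=(q.inv()*T).as_rotvec(); n=n or int(max(np.ceil(np.linalg.norm(d)/46),np.ceil(np.linalg.norm(w)/.145),1))
    out=[]; cur=q; pos=p.copy()
    for i in range(n):
        t=p+d*(i+1)/n; sh=np.round(cur.inv().apply(t-pos),1); tw=np.round(w/n,3)
        out.append([c,*sh.tolist(),*tw.tolist()]); pos=pos+cur.apply(sh); cur=cur*R.from_rotvec(tw)
    for o in out: print(o,end=",")
    print(f"\nn={n} t={s['time_s']:.1f} width={s['width']*1000:.1f} pos={np.round(p,1)} rpy={np.round(np.degrees(s['eef_rot']),1)} F={np.round(s['contact_force'],1)}")
if __name__=="__main__":
    a=[float(v) for v in sys.argv[1:]]; plan(*a[:4],n=int(a[4]) if len(a)>4 else None,c=int(a[5]) if len(a)>5 else 0)
E
python3 plan.py 436.6 190.2 90 149.7 10 90
```

```text
[90, -33.6, -28.8, 10.2, 0.0, 0.0, 0.015],[90, -34.0, -28.2, 10.2, 0.0, 0.0, 0.015],[90, -34.5, -27.7, 10.2, 0.0, 0.0, 0.015],[90, -34.8, -27.2, 10.1, 0.0, 0.0, 0.015],[90, -35.3, -26.7, 10.2, 0.0, 0.0, 0.015],[90, -35.6, -26.2, 10.2, 0.0, 0.0, 0.015],[90, -36.1, -25.6, 10.2, 0.0, 0.0, 0.015],[90, -36.4, -25.1, 10.2, 0.0, 0.0, 0.015],[90, -36.8, -24.5, 10.2, 0.0, 0.0, 0.015],[90, -37.2, -23.9, 10.2, 0.0, 0.0, 0.015],
n=10 t=1.0 width=87.0 pos=[230.  581.2 191.9] rpy=[180.    0.  158.4] F=[-0.6 -0.   0.3]
```

>>> send_rows:
  targets:
    - [[90,-33.6,-28.8,10.2,0,0,0.015],[90,-34,-28.2,10.2,0,0,0.015],[90,-34.5,-27.7,10.2,0,0,0.015],[90,-34.8,-27.2,10.1,0,0,0.015],[90,-35.3,-26.7,10.2,0,0,0.015],[90,-35.6,-26.2,10.2,0,0,0.015],[90,-36.1,-25.6,10.2,0,0,0.015],[90,-36.4,-25.1,10.2,0,0,0.015],[90,-36.8,-24.5,10.2,0,0,0.015],[90,-37.2,-23.9,10.2,0,0,0.015],[90,0,0,0,0,0,0],[90,0,0,0,0,0,0]]

```text
time_s: 2.2
position: [0.4368, 0.1896, 0.0899]
eef_rot: [3.142, -0.0, 2.613]
contact_force: [-0.2, 0.8, -0.3]
width: 0.0562
```

```bash
python3 plan.py 436.6 190.2 4 149.7 4 90
```

```text
[90, 0.1, 0.1, 21.5, 0.0, -0.0, -0.0],[90, 0.2, 0.1, 21.5, 0.0, -0.0, -0.0],[90, 0.1, 0.1, 21.4, 0.0, -0.0, -0.0],[90, 0.1, 0.1, 21.5, 0.0, -0.0, -0.0],
n=4 t=2.2 width=56.2 pos=[436.8 189.6  89.9] rpy=[180.   -0.  149.7] F=[-0.2  0.8 -0.3]
```

>>> send_rows:
  targets:
    - [[90,0.5,0.3,25,0,0,0],[90,0,0,25,0,0,0],[90,0,0,20,0,0,0],[90,0,0,11,0,0,0],[90,0,0,5,0,0,0],[90,0,0,0,0,0,0],[255,0,0,0,0,0,0],[255,0,0,0,0,0,0],[255,0,0,0,0,0,0],[255,0,0,0,0,0,0],[255,0,0,0,0,0,0],[255,0,0,0,0,0,0]]

```text
time_s: 3.4
position: [0.4364, 0.1908, 0.004]
eef_rot: [3.141, 0.0, 2.615]
contact_force: [-0.2, -0.5, -0.1]
width: 0.0162
```

```bash
python3 plan.py 436.6 190.2 90 149.7 3 255
```

```text
[255, -0.2, -0.1, -28.7, 0.0, 0.0, 0.001],[255, -0.1, -0.2, -28.6, 0.0, 0.0, 0.001],[255, -0.2, -0.1, -28.7, 0.0, 0.0, 0.001],
n=3 t=3.4 width=16.2 pos=[436.4 190.8   4. ] rpy=[180.    0.  149.8] F=[-0.2 -0.5 -0.1]
```

Run:
```python
from h import *
a=r.capture("scene"); b=r.capture("top")
A=cv2.resize(a[120:220,290:450,::-1],None,fx=5,fy=5,interpolation=cv2.INTER_CUBIC)[:, :480]
B=cv2.resize(b[180:280,210:290,::-1],None,fx=4,fy=5)
B=cv2.resize(b[180:280,200:264,::-1],None,fx=5,fy=5)
cv2.imwrite("pics/g1.png",np.hstack([A,B])); print(r.get_state()["width"])
```

```text
0.00801949809381464
```

View pics/g1.png

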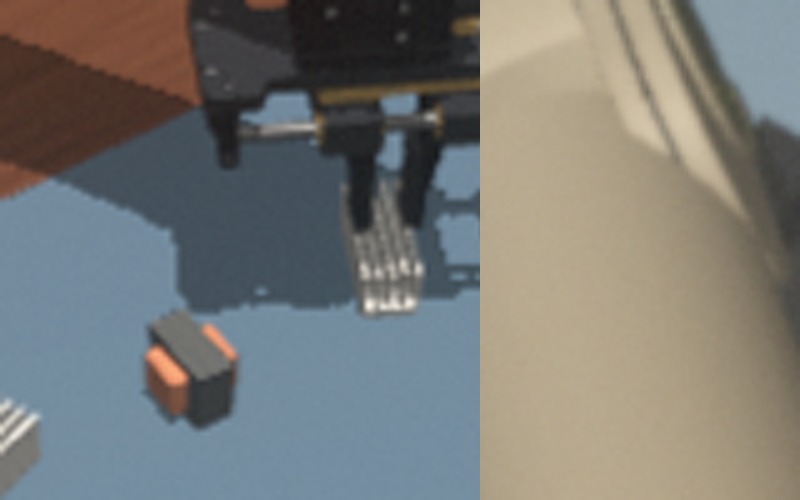

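Run:
```python
from h import *
s=r.get_state(); q=R.from_euler("xyz",s["eef_rot"]); p=s["position"]
print(s["width"],p,s["joint_positions"],r.grip_point_offset, s["contact_force"])
M=q.as_matrix()
im=r.capture("scene")
P=[p+M@np.array(o) for o in([0,0,0],[0,.014,0],[0,-.014,0],[0,0,-.019],[0,0,-.1])]
px=proj("scene",P); print(np.round(px,1))
V=cv2.resize(im[120:220,310:430,::-1],None,fx=6,fy=6,interpolation=cv2.INTER_CUBIC)
for x,y in px: cv2.circle(V,(int((x+.5-310)*6),int((y+.5-120)*6)),3,(0,0,255),-1)
h=cv2.convexHull(((proj("scene",prism(.4366,.1902,np.radians(-30.3),.07,.028,0,.028))+.5-[310,120])*6).astype(np.float32))
cv2.polylines(V,[np.round(h).astype(int)],True,(0,255,255),1)
cv2.imwrite("pics/g2.png",V)
```

```text
0.00801949809381464 [0.4363426  0.19077237 0.0039552 ] [-0.72644211  0.21144978  0.23804161  2.05488372 -0.06427122  0.88200426
  0.59131714] 0.0187 [-0.82505751  0.44328781  0.45575394]
[[365.4 171.9]
 [370.8 171.4]
 [360.  172.3]
 [365.9 166.4]
 [368.5 141. ]]
```

View pics/g2.png

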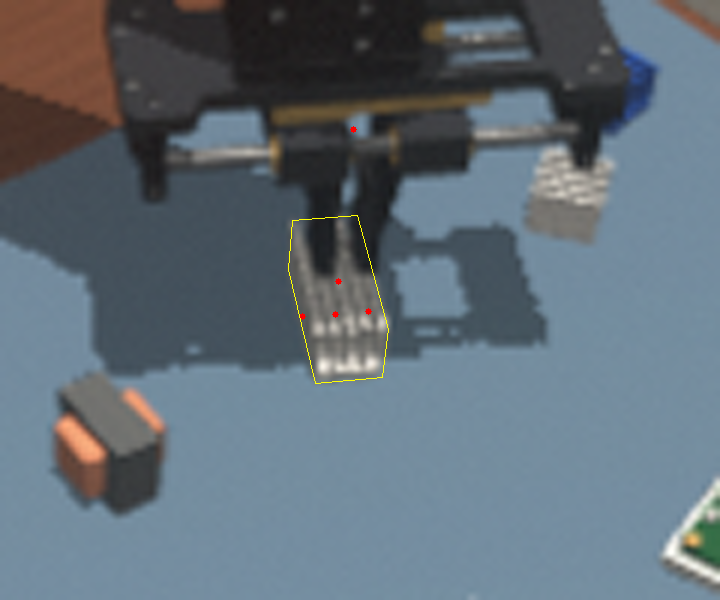

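The finger tips look level with the fin tops although the pose says z=4 mm. I'll wait briefly, lift, and check where the tips really are.

>>> send_rows:
  targets:
    - [[255,0,0,0,0,0,0],[255,0,0,0,0,0,0],[255,0,0,-25,0,0,0],[255,0,0,-25,0,0,0],[255,0,0,-20,0,0,0],[255,0,0,0,0,0,0]]

```text
time_s: 4.15
position: [0.4379, 0.1917, 0.0765]
eef_rot: [3.137, 0.002, 2.615]
contact_force: [0.1, -0.5, 0.3]
width: 0.0001
```

Run:
```python
from h import *
s=r.get_state(); q=R.from_euler("xyz",s["eef_rot"]); p=s["position"]
print(s["time_s"],s["width"],p,s["contact_force"])
M=q.as_matrix()
im=r.capture("scene")
P=[p+M@np.array(o) for o in([0,0,0],[0,.014,0],[0,-.014,0],[0,0,-.019],[0,0,-.07])]
px=proj("scene",P)
V=cv2.resize(im[100:200,310:430,::-1],None,fx=6,fy=6,interpolation=cv2.INTER_CUBIC)
for x,y in px: cv2.circle(V,(int((x+.5-310)*6),int((y+.5-100)*6)),3,(0,0,255),-1)
cv2.imwrite("pics/g3.png",V)
```

```text
4.15 0.00014641681017186537 [0.43792377 0.19165175 0.07646243] [ 0.05010268 -0.45911771  0.31693826]
```

View pics/g3.png

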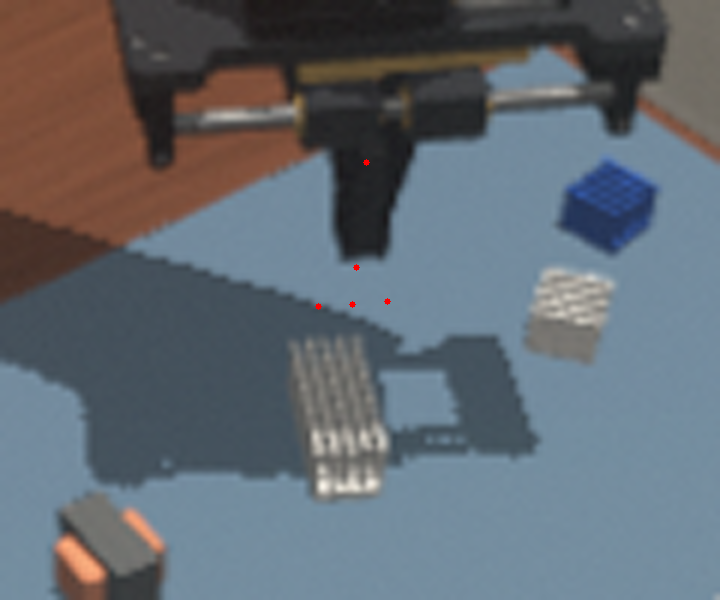

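>>> send_rows:
  targets:
    - [[80,-1,0,0,0.004,-0.002,0],[80,0,0,0,0,0,0],[80,0,0,0,0,0,0],[80,0,0,0,0,0,0],[80,0,0,0,0,0,0],[80,0,0,0,0,0,0],[80,0,0,25,0,0,0],[80,0,0,25,0,0,0],[80,0,0,22,0,0,0],[80,0,0,12,0,0,0],[80,0,0,4,0,0,0],[80,0,0,0,0,0,0]]

```text
time_s: 5.4
position: [0.4372, 0.1899, -0.014]
eef_rot: [-3.137, 0.002, 2.615]
contact_force: [-0.5, -0.3, 0.1]
width: 0.0597
```

Run:
```python
from h import *
s=r.get_state(); q=R.from_euler("xyz",s["eef_rot"]); p=s["position"]
print(s["time_s"],s["width"],p,s["contact_force"])
M=q.as_matrix()
im=r.capture("scene")
P=[p+M@np.array(o)+[0,0,.024] for o in([0,0,0],[0,.028,0],[0,-.028,0],[0,0,-.019])]
px=proj("scene",P)
V=cv2.resize(im[120:220,310:430,::-1],None,fx=6,fy=6,interpolation=cv2.INTER_CUBIC)
for x,y in px: cv2.circle(V,(int((x+.5-310)*6),int((y+.5-120)*6)),3,(0,0,255),-1)
cv2.imwrite("pics/g4.png",V)
```

```text
5.4 0.05970315921711618 [ 0.43724143  0.18986488 -0.01398609] [-0.48845764 -0.3488423   0.11611974]
```

View pics/g4.png

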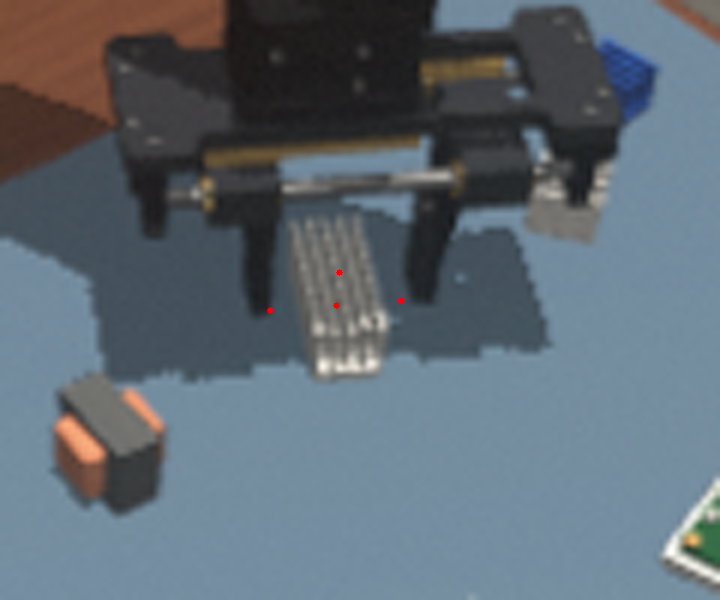

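>>> send_rows:
  targets:
    - [[80,0,0,3,-0.005,-0.002,0],[80,0,0,2,0,0,0],[80,0,0,0,0,0,0],[255,0,0,0,0,0,0],[255,0,0,0,0,0,0],[255,0,0,0,0,0,0],[255,0,0,0,0,0,0],[255,0,0,0,0,0,0],[255,0,0,0,0,0,0],[255,0,0,0,0,0,0],[255,0,0,0,0,0,0],[255,0,0,0,0,0,0]]

```text
time_s: 6.65
position: [0.4372, 0.1899, -0.019]
eef_rot: [3.14, 0.004, 2.615]
contact_force: [-1.1, 0.7, 0.7]
width: 0.0278
```

```bash
python3 plan.py 436.6 190.2 66 149.7 3 255
```

```text
[255, 0.1, 0.0, -28.3, 0.0, 0.001, 0.001],[255, 0.2, 0.0, -28.4, 0.0, 0.001, 0.001],[255, 0.2, 0.1, -28.3, 0.0, 0.001, 0.001],
n=3 t=6.7 width=27.8 pos=[437.2 189.9 -19. ] rpy=[179.9   0.2 149.8] F=[-1.1  0.7  0.7]
```

>>> send_rows:
  targets:
    - [[255,0,0,-10,0,0,0],[255,0,0,-30,0,0,0],[255,0,0,-40,0,0.002,0],[255,0,0,-10,0,0,0]]

```text
time_s: 7.05
position: [0.4389, 0.1909, 0.0753]
eef_rot: [3.135, 0.005, 2.614]
contact_force: [0.7, 0.3, -0.2]
width: 0.0278
```

```bash
python3 plan.py 632.1 -268.8 75 18.8 17 255
```

```text
[255, -23.4, -17.7, 0.0, 0.001, -0.0, 0.134],[255, -25.6, -14.3, 0.0, 0.001, -0.0, 0.134],[255, -27.3, -10.8, 0.1, 0.001, -0.0, 0.134],[255, -28.4, -7.1, 0.0, 0.001, -0.0, 0.134],[255, -29.2, -3.2, 0.1, 0.001, -0.0, 0.134],[255, -29.3, 0.7, 0.1, 0.001, -0.0, 0.134],[255, -29.0, 4.6, 0.0, 0.001, -0.0, 0.134],[255, -28.1, 8.4, 0.1, 0.001, -0.0, 0.134],[255, -26.7, 12.2, 0.0, 0.001, -0.0, 0.134],[255, -24.8, 15.6, 0.0, 0.001, -0.0, 0.134],[255, -22.6, 18.7, 0.0, 0.001, -0.0, 0.134],[255, -19.8, 21.6, 0.0, 0.001, -0.0, 0.134],[255, -16.8, 24.1, -0.0, 0.001, -0.0, 0.134],[255, -13.4, 26.1, -0.1, 0.001, -0.0, 0.134],[255, -9.8, 27.6, -0.1, 0.001, -0.0, 0.134],[255, -6.0, 28.7, -0.1, 0.001, -0.0, 0.134],[255, -2.1, 29.3, -0.1, 0.001, -0.0, 0.134],
n=17 t=7.0 width=27.8 pos=[438.9 190.9  75.3] rpy=[179.6   0.3 149.8] F=[ 0.7  0.3 -0.2]
```

>>> send_rows:
  targets:
    - [[255,-23.4,-17.7,0,0,0,0.134],[255,-25.6,-14.3,0,0,0,0.134],[255,-27.3,-10.8,0,0,0,0.134],[255,-28.4,-7.1,0,0,0,0.134],[255,-29.2,-3.2,0,0,0,0.134],[255,-29.3,0.7,0,0,0,0.134],[255,-29.0,4.6,0,0,0,0.134],[255,-28.1,8.4,0,0,0,0.134],[255,-26.7,12.2,0,0,0,0.134],[255,-24.8,15.6,0,0,0,0.134],[255,-22.6,18.7,0,0,0,0.134],[255,-19.8,21.6,0,0,0,0.134]]

```text
time_s: 8.25
position: [0.5735, -0.1354, 0.0713]
eef_rot: [3.14, -0.001, 1.002]
contact_force: [-0.7, 0.5, -0.2]
width: 0.0275
```

>>> send_rows:
  targets:
    - [[255,-16.8,24.1,0,0,0,0.134],[255,-13.4,26.1,0,0,0,0.134],[255,-9.8,27.6,0,0,0,0.134],[255,-6,28.7,0,0,0,0.134],[255,-2.1,29.3,0,0,0,0.134],[255,0,0,0,0,0,0],[255,0,0,0,0,0,0]]

```text
time_s: 8.95
position: [0.6298, -0.27, 0.0709]
eef_rot: [3.141, -0.001, 0.337]
contact_force: [-0.6, -1.0, 0.0]
width: 0.0274
```

```bash
python3 plan.py 632.1 -268.8 17 18.8 4 255
```

```text
[255, 0.6, -0.1, 13.5, 0.0, -0.0, 0.002],[255, 0.7, -0.1, 13.5, 0.0, -0.0, 0.002],[255, 0.6, -0.1, 13.4, 0.0, -0.0, 0.002],[255, 0.6, -0.1, 13.5, 0.0, -0.0, 0.002],
n=4 t=8.9 width=27.4 pos=[ 629.8 -270.    70.9] rpy=[ 1.80e+02 -1.00e-01  1.93e+01] F=[-0.6 -1.   0. ]
```

>>> send_rows:
  targets:
    - [[255,1.2,-0.1,20,0,0,0.004],[255,1.2,-0.1,20,0,0,0.004],[255,0,0,15,0,0,0],[255,0,0,10,0,0,0],[255,0,0,4,0,0,0],[255,0,0,0,0,0,0],[255,0,0,0,0,0,0]]

```text
time_s: 9.65
position: [0.633, -0.269, 0.0032]
eef_rot: [3.14, -0.003, 0.329]
contact_force: [-0.2, -1.4, -0.3]
width: 0.0277
```

```bash
python3 plan.py 632.1 -268.8 -2.7 18.8 2 255
```

```text
[255, -0.4, -0.2, 3.0, 0.001, -0.001, 0.0],[255, -0.4, -0.3, 2.9, 0.001, -0.001, 0.0],
n=2 t=9.7 width=27.7 pos=[ 633.  -269.     3.2] rpy=[179.9  -0.2  18.8] F=[-0.2 -1.4 -0.3]
```

>>> send_rows:
  targets:
    - [[255,-0.8,-0.5,3,0.002,-0.002,0],[255,0,0,2.9,0,0,0],[255,0,0,0,0,0,0],[255,0,0,0,0,0,0],[255,0,0,0,0,0,0]]

```text
time_s: 10.15
position: [0.632, -0.2686, -0.0029]
eef_rot: [-3.141, -0.001, 0.329]
contact_force: [-0.4, 1.7, 5.6]
width: 0.0279
```

```bash
python3 plan.py 632.1 -268.8 -2.7 18.8 1 255
```

```text
[255, 0.0, 0.2, -0.2, -0.001, -0.001, 0.001],
n=1 t=10.2 width=27.9 pos=[ 632.  -268.6   -2.9] rpy=[-180.    -0.    18.8] F=[-0.4  1.7  5.6]
```

Contact shows 5.6 N upward at the expected height. I'll release, rise and go to above the round heat sink (433.5, -287).

>>> send_rows:
  targets:
    - [[80,0,0,0,0,0,0],[80,0,0,0,0,0,0],[80,0,0,0,0,0,0],[80,0,0,0,0,0,0],[80,0,0,-15,0,0,0],[80,0,0,-30,0,0,0],[80,0,0,-35,0,0,0],[60,-40,0,0,0,0,0],[60,-48,0,0,0,0,0],[60,-48,0,0,0,0,0],[60,-40,0,0,0,0,0],[60,0,0,0,0,0,0]]

```text
time_s: 11.35
position: [0.4598, -0.3287, 0.0778]
eef_rot: [-3.14, -0.0, 0.321]
contact_force: [1.2, -0.1, 1.2]
width: 0.0661
```

```bash
cat > chk.py <<'E'
from seg import *
import sys
k=sys.argv[1]; x,y=float(sys.argv[2])/1e3,float(sys.argv[3])/1e3; z0=float(sys.argv[4])/1e3 if len(sys.argv)>4 else .016
L,W,H,rn=SZ[k]; V=[]
for n in("top","scene"):
    im=r.capture(n); c=proj(n,[[x,y,z0+H/2]])[0]; u,v=map(int,c)
    w=im[v-45:v+45,u-45:u+45]
    # bright unsaturated = bare aluminium; also white carrier rim -> restrict to near the centre
    hsv=cv2.cvtColor(im,cv2.COLOR_RGB2HSV); yy,xx=np.mgrid[:400,:640]
    rad=np.hypot(L,W if not rn else 0)/2*cam(n)[0][0,0]/1.05+ (5 if n=="top" else 4)
    m=((hsv[:,:,1]<70)&(hsv[:,:,2]>75)&(np.hypot(xx-c[0],yy-c[1])<rad)).astype(np.uint8)
    m=cv2.morphologyEx(m,cv2.MORPH_CLOSE,np.ones((5,5),np.uint8)); l,lab,st,ce=cv2.connectedComponentsWithStats(m)
    i=1+np.argmax(st[1:,4]); m=lab==i
    q=fit({n:m},L,W,z0,z0+H,rn); print(k,n,np.round(np.array(q[:2])*1e3,1),round(np.degrees(q[2]),1),round(q[3],3))
    A=cv2.resize(w[:,:,::-1],None,fx=4.4,fy=4.4,interpolation=cv2.INTER_CUBIC); 
    f=lambda P:np.round((P+.5-[u-45,v-45])*4.4-.5).astype(int)
    cv2.polylines(A,[f(cv2.convexHull(proj(n,prism(*q[:3],L,W,z0,z0+H,rn)).astype(np.float32)))],True,(0,0,255),1)
    V.append(A)
cv2.imwrite("pics/chk_%s.png"%(k+(sys.argv[5] if len(sys.argv)>5 else "")),np.hstack(V))
E
python3 chk.py long 633 -268.5; python3 plan.py 433.5 -287 75 18.8 2 60
```

```text
long top [ 639.5 -284.9] 22.5 0.534
long scene [ 628.9 -269.2] 19.4 0.26
[60, -8.7, -23.5, 1.4, -0.001, -0.001, -0.001],[60, -8.7, -23.4, 1.3, -0.001, -0.001, -0.001],
n=2 t=11.4 width=66.2 pos=[ 465.1 -325.8   77.7] rpy=[-1.799e+02 -1.000e-01  1.870e+01] F=[-0.1  0.1 -0.1]
```

View pics/chk_long.png

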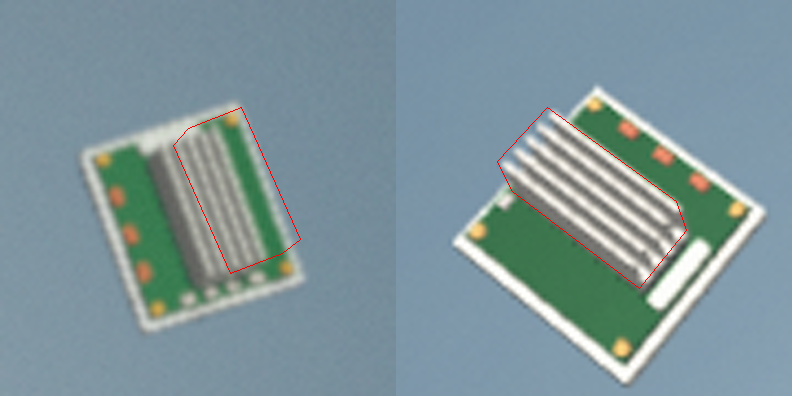

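```bash
cat > chk.py <<'E'
from seg import *
import sys,pickle
k=sys.argv[1]; x,y=float(sys.argv[2])/1e3,float(sys.argv[3])/1e3; yaw=float(sys.argv[4]); z0=.016
L,W,H,rn=SZ[k]; V=[]; old=pickle.load(open("d0.pkl","rb"))[0]; M={}
for n in("top","scene"):
    im=r.capture(n); c=proj(n,[[x,y,z0+H/2]])[0]; u,v=map(int,c); w=im[v-45:v+45,u-45:u+45]
    a=cv2.GaussianBlur(im,(3,3),0).astype(float); hsv=cv2.cvtColor(cv2.GaussianBlur(im,(3,3),0),cv2.COLOR_RGB2HSV)
    d=np.abs(a-old[n].astype(float)).sum(2); reg=cv2.dilate((sil(n,prism(x,y,np.radians(yaw),L,W,z0,z0+H,rn),(0,0,640,400),2)>.5).astype(np.uint8),np.ones((9,9)))
    m=((d>45)&(hsv[:,:,1]<95)&(hsv[:,:,2]>50)&(reg>0)).astype(np.uint8)
    m=cv2.morphologyEx(m,cv2.MORPH_CLOSE,np.ones((5,5),np.uint8)); l,lab,st,ce=cv2.connectedComponentsWithStats(m)
    m=lab==1+np.argmax(st[1:,4]); M[n]=m
    q=fit({n:m},L,W,z0,z0+H,rn); print(k,n,np.round(np.array(q[:2])*1e3,1),round(np.degrees(q[2]),1),round(q[3],3))
    A=cv2.resize(w[:,:,::-1],None,fx=4.4,fy=4.4,interpolation=cv2.INTER_CUBIC); 
    f=lambda P:np.round((P+.5-[u-45,v-45])*4.4-.5).astype(int)
    cv2.polylines(A,[f(cv2.convexHull(proj(n,prism(*q[:3],L,W,z0,z0+H,rn)).astype(np.float32)))],True,(0,0,255),1)
    cv2.polylines(A,[f(cv2.convexHull(proj(n,prism(x,y,np.radians(yaw),L,W,z0,z0+H,rn)).astype(np.float32)))],True,(0,255,255),1)
    V.append(A)
cv2.imwrite("pics/chk_%s.png"%(k+(sys.argv[5] if len(sys.argv)>5 else "")),np.hstack(V))
E
python3 chk.py long 632.9 -268.5 18.8 2; python3 plan.py 433.3 -287 75 18.8 2 60
```

```text
long top [ 629.1 -272.1] 18.1 0.137
long scene [ 630.9 -268.4] -157.8 0.273
[60, -9.5, -23.3, 1.1, -0.0, -0.001, 0.001],[60, -9.6, -23.3, 1.1, -0.0, -0.001, 0.001],
n=2 t=11.6 width=66.2 pos=[ 466.5 -324.9   77.1] rpy=[-1.80e+02 -1.00e-01  1.89e+01] F=[-0.1  1.3 -0.4]
```

View pics/chk_long2.png

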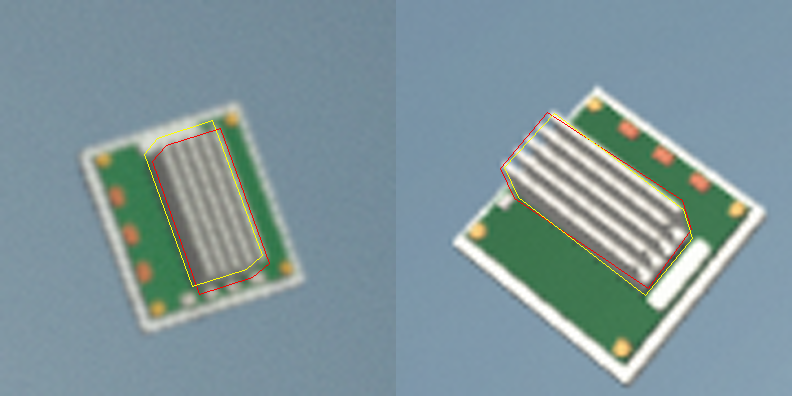

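```bash
cat > chk2.py <<'E'
from h import *
import sys,pickle
# sink on board: cost only over pixels that were bare green before; same-camera comparison with the carrier fit
CH=dict(top=dict(large=(635.9,85.7,.2),small=(647.6,-73.1,-13.6),long=(632.3,-269.3,18.8),round=(647.1,255.1,17.4)),
 scene=dict(large=(637.6,87.4,.2),small=(648.6,-71.6,-13.6),long=(633.6,-267.8,18.8),round=(647.9,257.9,17.4)))
def gr(im):
    a=im.astype(float); return (a[:,:,1]-.5*(a[:,:,0]+a[:,:,2]))/(a.sum(2)+20)
def check(k,imgs=None,old=None,shadow=1.):
    L,W,H,rn=SZ[k]; z0=.016; old=pickle.load(open("d0.pkl","rb"))[0]
    for n in("top","scene"):
        im=r.capture(n) if imgs is None else imgs[n]; x,y,a=CH[n][k]; x,y,a=x/1e3,y/1e3,np.radians(a)
        bx=cv2.boundingRect(np.round(proj(n,prism(x,y,a,.096,.084,0,.05))).astype(np.int32)); X,Y,w,h=bx
        g0=gr(old[n][Y:Y+h,X:X+w]); g1=gr(im[Y:Y+h,X:X+w]); ref=np.percentile(g0,90)
        ok=cv2.erode((g0>.75*ref).astype(np.uint8),np.ones((2,2)))>0
        al=np.clip(1-g1/g0.clip(.6*ref),0,1)
        cost=lambda q:(np.abs(sil(n,prism(*q,L,W,z0,z0+H,rn),bx)-al)[ok]**1.5).sum()
        best=min((minimize(cost,[x+dx,y+dy,a+da],method="Nelder-Mead",options=dict(initial_simplex=[[x+dx,y+dy,a+da],[x+dx+.005,y+dy,a+da],[x+dx,y+dy+.005,a+da],[x+dx,y+dy,a+da+.1]])) for dx,dy,da in((0,0,0),(.003,.003,.05),(-.003,-.003,-.05))),key=lambda o:o.fun)
        d=(best.x[:2]-[x,y])*1e3; c,s=np.cos(a),np.sin(a)
        print(k,n,"off world mm",np.round(d,1),"along chip x,y",np.round([c*d[0]+s*d[1],-s*d[0]+c*d[1]],1),"yaw off",round(np.degrees(best.x[2]-a),1),"cost %.2f at chip %.2f"%(best.fun,cost([x,y,a])))
if __name__=="__main__":
    for k in sys.argv[1:]: check(k)
E
python3 chk2.py long
```

```text
long top off world mm [-1.2 -2.6] along chip x,y [-1.9 -2.1] yaw off -0.3 cost 16.04 at chip 30.79
long scene off world mm [-2.8 -0.8] along chip x,y [-2.9  0.2] yaw off 1.1 cost 15.60 at chip 19.90
```

Visual check: the sink sits on the chip, flat and aligned. Both cameras show it about 2.3 mm short along the chip's x and about 0.8 mm off in y. I'll go back, regrasp and nudge it.

```bash
python3 plan.py 632.0 -268.6 30 18.86 5 80
```

```text
[80, 35.0, 0.1, 9.3, -0.0, -0.0, 0.0],[80, 35.0, 0.1, 9.4, -0.0, -0.0, 0.0],[80, 35.0, 0.2, 9.3, -0.0, -0.0, 0.0],[80, 35.0, 0.1, 9.3, -0.0, -0.0, 0.0],[80, 35.0, 0.1, 9.4, -0.0, -0.0, 0.0],
n=5 t=11.7 width=66.5 pos=[ 466.3 -324.9   76.7] rpy=[-179.9   -0.    18.9] F=[ 0.5 -0.2  0.1]
```

>>> send_rows:
  targets:
    - [[80,44,0.2,0,0,0,0],[80,44,0.2,0,0,0,0],[80,44,0.2,0,0,0,0],[80,43,0.1,0,0,0,0],[80,0,0,5,0,0,0],[80,0,0,15,0,0,0],[80,0,0,25,0,0,0],[80,0,0,20,0,0,0],[80,0,0,10,0,0,0],[80,0,0,4,0,0,0],[80,0,0,0,0,0,0]]

```text
time_s: 12.75
position: [0.6306, -0.2697, -0.0027]
eef_rot: [-3.14, 0.0, 0.328]
contact_force: [-0.6, 0.7, 0.4]
width: 0.0597
```

```bash
python3 plan.py 632 -268.6 -2.9 18.86 1 80
```

```text
[80, 1.7, -0.6, 0.2, -0.001, 0.0, -0.001],
n=1 t=12.8 width=59.7 pos=[ 630.6 -269.7   -2.7] rpy=[-179.9    0.    18.8] F=[-0.6  0.7  0.4]
```

>>> send_rows:
  targets:
    - [[80,1.7,-0.6,0,0,0,0],[80,0,0,0,0,0,0],[255,0,0,0,0,0,0],[255,0,0,0,0,0,0],[255,0,0,0,0,0,0],[255,0,0,0,0,0,0],[255,0,0,0,0,0,0],[255,0,0,0,0,0,0],[255,0,0,0,0,0,0],[255,0,0,0,0,0,0]]

```text
time_s: 13.75
position: [0.6324, -0.2684, -0.0025]
eef_rot: [-3.14, -0.0, 0.329]
contact_force: [-0.8, 0.3, 1.4]
width: 0.0275
```

>>> send_rows:
  targets:
    - [[255,0,0,-4,0,0,0],[255,2.3,-0.8,0,0,0,0],[255,0,0,0,0,0,0],[255,0,0,0,0,0,0],[255,0,0,0,0,0,0]]

```text
time_s: 14.25
position: [0.6342, -0.2668, 0.0014]
eef_rot: [-3.14, 0.0, 0.329]
contact_force: [0.0, 0.5, 0.0]
width: 0.0276
```

```bash
python3 plan.py 634.4 -267.1 -2.9 18.86 1 255
```

```text
[255, 0.1, 0.3, 4.3, -0.001, 0.0, -0.0],
n=1 t=14.2 width=27.6 pos=[ 634.2 -266.8    1.4] rpy=[-179.9    0.    18.8] F=[0.  0.5 0. ]
```

>>> send_rows:
  targets:
    - [[255,0,0,4.3,0,0,0],[255,0,0,0,0,0,0],[255,0,0,0,0,0,0],[80,0,0,0,0,0,0],[80,0,0,0,0,0,0],[80,0,0,0,0,0,0],[80,0,0,0,0,0,0],[80,0,0,-15,0,0,0],[80,0,0,-30,0,0,0],[80,0,0,-35,0,0,0]]

```text
time_s: 15.25
position: [0.6337, -0.2668, 0.0783]
eef_rot: [-3.14, 0.001, 0.329]
contact_force: [0.8, 0.4, 0.0]
width: 0.0593
```

>>> send_rows:
  targets:
    - [[60,-39,-9,0,0,0,0],[60,-39,-9,0,0,0,0],[60,-39,-9,0,0,0,0],[60,-39,-9,0,0,0,0],[60,-39,-9,0,0,0,0],[60,0,0,0,0,0,0],[60,0,0,0,0,0,0]]

```text
time_s: 15.95
position: [0.4354, -0.2874, 0.0784]
eef_rot: [-3.14, -0.003, 0.328]
contact_force: [0.1, 0.1, 0.7]
width: 0.0667
```

```bash
python3 chk2.py long;  python3 plan.py 433.6 -287 -15 18.8 3 60
```

```text
long top off world mm [ 1.5 -1. ] along chip x,y [ 1.1 -1.4] yaw off -0.3 cost 21.12 at chip 26.69
long scene off world mm [-1.1  1. ] along chip x,y [-0.7  1.3] yaw off 0.2 cost 10.63 at chip 23.61
[60, -1.0, -0.3, 31.0, -0.0, -0.0, 0.001],[60, -0.9, -0.4, 31.0, -0.0, -0.0, 0.001],[60, -1.0, -0.3, 31.0, -0.0, -0.0, 0.001],
n=3 t=16.1 width=66.9 pos=[ 436.5 -287.1   78. ] rpy=[-1.80e+02 -1.00e-01  1.89e+01] F=[ 0.5 -0.4 -0.1]
```

>>> send_rows:
  targets:
    - [[60,-2,-0.7,30,0,0,0],[60,-1,-0.3,30,0,0,0],[60,0,0,22,0,0,0],[60,0,0,11,0,0,0],[60,0,0,4,0,0,0],[60,0,0,0,0,0,0],[60,0,0,0,0,0,0],[255,0,0,0,0,0,0],[255,0,0,0,0,0,0],[255,0,0,0,0,0,0],[255,0,0,0,0,0,0],[255,0,0,0,0,0,0]]

```text
time_s: 17.25
position: [0.4322, -0.2872, -0.0196]
eef_rot: [-3.14, -0.0, 0.329]
contact_force: [-0.6, 0.8, 1.7]
width: 0.0391
```

>>> send_rows:
  targets:
    - [[255,0,0,0,0,0,0],[255,0,0,0,0,0,0]]

```text
time_s: 17.45
position: [0.4322, -0.2872, -0.0196]
eef_rot: [-3.14, -0.0, 0.329]
contact_force: [-0.7, 0.9, 3.4]
width: 0.0395
```

```bash
python3 plan.py 433.6 -287 75 18.8 3 255
```

```text
[255, 0.5, 0.0, -31.5, -0.0, -0.0, 0.0],[255, 0.5, 0.1, -31.6, -0.0, -0.0, 0.0],[255, 0.5, 0.0, -31.5, -0.0, -0.0, 0.0],
n=3 t=17.4 width=39.5 pos=[ 432.2 -287.2  -19.6] rpy=[-179.9   -0.    18.8] F=[-0.7  0.9  3.4]
```

>>> send_rows:
  targets:
    - [[255,0,0,-10,0,0,0],[255,0,0,-35,0,0,0],[255,0,0,-40,0,0,0],[255,0,0,-10,0,0,0]]

```text
time_s: 17.85
position: [0.4335, -0.2889, 0.0791]
eef_rot: [3.14, -0.004, 0.328]
contact_force: [0.3, -0.4, -1.4]
width: 0.0394
```

```bash
python3 plan.py 646.2 256 75 18.8 15 255
```

```text
[255, 25.1, -29.8, 0.3, 0.0, -0.0, -0.0],[255, 25.1, -29.9, 0.3, 0.0, -0.0, -0.0],[255, 25.2, -29.8, 0.4, 0.0, -0.0, -0.0],[255, 25.1, -29.8, 0.3, 0.0, -0.0, -0.0],[255, 25.1, -29.8, 0.3, 0.0, -0.0, -0.0],[255, 25.1, -29.9, 0.3, 0.0, -0.0, -0.0],[255, 25.1, -29.8, 0.3, 0.0, -0.0, -0.0],[255, 25.1, -29.8, 0.4, 0.0, -0.0, -0.0],[255, 25.2, -29.8, 0.3, 0.0, -0.0, -0.0],[255, 25.1, -29.9, 0.3, 0.0, -0.0, -0.0],[255, 25.1, -29.8, 0.3, 0.0, -0.0, -0.0],[255, 25.1, -29.8, 0.4, 0.0, -0.0, -0.0],[255, 25.1, -29.8, 0.3, 0.0, -0.0, -0.0],[255, 25.1, -29.9, 0.3, 0.0, -0.0, -0.0],[255, 25.2, -29.8, 0.3, 0.0, -0.0, -0.0],
n=15 t=17.9 width=39.4 pos=[ 433.5 -288.9   79.1] rpy=[179.9  -0.2  18.8] F=[ 0.3 -0.4 -1.4]
```

>>> send_rows:
  targets:
    - [[255,25.1,-29.8,0,0,0,0],[255,25.1,-29.8,0,0,0,0],[255,25.1,-29.8,0,0,0,0],[255,25.1,-29.8,0,0,0,0],[255,25.1,-29.8,0,0,0,0],[255,25.1,-29.8,0,0,0,0],[255,25.1,-29.8,0,0,0,0],[255,25.1,-29.8,0,0,0,0],[255,25.1,-29.8,0,0,0,0],[255,25.1,-29.8,0,0,0,0],[255,25.1,-29.8,0,0,0,0],[255,25.1,-29.8,0,0,0,0]]

```text
time_s: 19.05
position: [0.6017, 0.1499, 0.0755]
eef_rot: [-3.14, 0.0, 0.329]
contact_force: [1.2, -0.7, 0.3]
width: 0.0393
```

>>> send_rows:
  targets:
    - [[255,25.1,-29.8,0,0,0,0],[255,25.1,-29.8,0,0,0,0],[255,25.1,-29.8,0,0,0,0],[255,0,0,0,0,0,0],[255,0,0,15,0,0,0],[255,0,0,30,0,0,0],[255,0,0,15,0,0,0],[255,0,0,5,0,0,0],[255,0,0,0,0,0,0],[255,0,0,0,0,0,0]]

```text
time_s: 20.05
position: [0.6447, 0.2571, 0.0119]
eef_rot: [-3.14, -0.001, 0.328]
contact_force: [-0.5, -0.4, -0.5]
width: 0.0393
```

```bash
python3 plan.py 646.2 256 3 18.8 1 255
```

```text
[255, 1.0, 1.5, 8.9, -0.001, -0.001, 0.0],
n=1 t=20.1 width=39.3 pos=[644.7 257.1  11.9] rpy=[-1.799e+02 -1.000e-01  1.880e+01] F=[-0.5 -0.4 -0.5]
```

>>> send_rows:
  targets:
    - [[255,1,1.5,5,0,0,0],[255,0,0,5,0,0,0],[255,0,0,3,0,0,0],[255,0,0,2,0,0,0],[255,0,0,0.3,0,0,0],[255,0,0,0,0,0,0],[255,0,0,0,0,0,0]]

```text
time_s: 20.75
position: [0.6454, 0.2563, -0.0035]
eef_rot: [-3.14, 0.0, 0.329]
contact_force: [-4.4, -0.9, 9.4]
width: 0.0396
```

>>> send_rows:
  targets:
    - [[60,0,0,0,0,0,0],[60,0,0,0,0,0,0],[60,0,0,0,0,0,0],[60,0,0,0,0,0,0],[60,0,0,-15,0,0,0],[60,0,0,-30,0,0,0],[60,0,0,-35,0,0,0],[40,-34,24.2,0,0,0,0],[40,-34,24.2,0,0,0,0],[40,-34,24.2,0,0,0,0],[40,-34,24.2,0,0,0,0],[40,-34,24.2,0,0,0,0]]

```text
time_s: 21.95
position: [0.5229, 0.0855, 0.0762]
eef_rot: [-3.14, -0.001, 0.329]
contact_force: [-0.1, -0.7, 0.8]
width: 0.0733
```

>>> send_rows:
  targets:
    - [[40,-34,24.2,0,0,0,0],[40,-34,24.2,0,0,0,0],[40,-34,24.2,0,0,0,0],[40,-34,24.2,0,0,0,0.01],[40,0,0,0,0,0,0]]

```text
time_s: 22.45
position: [0.4238, -0.0524, 0.0756]
eef_rot: [-3.137, -0.001, 0.312]
contact_force: [0.2, 0.7, 1.8]
width: 0.0733
```

```bash
python3 chk2.py long round;  python3 plan.py 426 -48.6 -20 18.2 3 40
```

```text
long top off world mm [ 1.6 -1. ] along chip x,y [ 1.2 -1.4] yaw off -0.0 cost 20.99 at chip 26.40
long scene off world mm [-1.1  1. ] along chip x,y [-0.7  1.3] yaw off 0.2 cost 10.35 at chip 23.23
round top off world mm [-1.9  0.1] along chip x,y [-1.8  0.6] yaw off 6.2 cost 19.04 at chip 24.34
round scene off world mm [-0.1 -2.4] along chip x,y [-0.8 -2.3] yaw off 0.1 cost 4.54 at chip 9.67
[40, -0.4, 0.1, 31.9, -0.0, -0.0, 0.001],[40, -0.5, 0.1, 32.0, -0.0, -0.0, 0.001],[40, -0.4, 0.1, 31.9, -0.0, -0.0, 0.001],
n=3 t=22.6 width=73.2 pos=[427.1 -48.   75.8] rpy=[-1.799e+02 -1.000e-01  1.830e+01] F=[ 0.9 -0.3 -0.3]
```

>>> send_rows:
  targets:
    - [[40,-1.3,0.3,30,0,0,0],[40,0,0,30,0,0,0],[40,0,0,21,0,0,0],[40,0,0,11,0,0,0],[40,0,0,3,0,0,0],[40,0,0,0,0,0,0],[255,0,0,0,0,0,0],[255,0,0,0,0,0,0],[255,0,0,0,0,0,0],[255,0,0,0,0,0,0],[255,0,0,0,0,0,0],[255,0,0,0,0,0,0]]

```text
time_s: 23.85
position: [0.4253, -0.0492, -0.0195]
eef_rot: [-3.14, -0.001, 0.319]
contact_force: [-1.6, 0.7, 5.5]
width: 0.046
```

```bash
python3 plan.py 426 -48.6 75 18.2 3 255
```

```text
[255, 0.3, -0.2, -31.5, -0.001, -0.0, 0.0],[255, 0.3, -0.1, -31.5, -0.001, -0.0, 0.0],[255, 0.3, -0.1, -31.5, -0.001, -0.0, 0.0],
n=3 t=23.9 width=46.0 pos=[425.3 -49.2 -19.5] rpy=[-179.9   -0.    18.3] F=[-1.6  0.7  5.5]
```

>>> send_rows:
  targets:
    - [[255,0,0,-10,0,0,0],[255,0,0,-35,0,0,0],[255,0,0,-40,0,0,0],[255,0,0,-10,0,0,0]]

```text
time_s: 24.25
position: [0.427, -0.0496, 0.0783]
eef_rot: [-3.14, -0.005, 0.318]
contact_force: [0.1, 0.9, -1.4]
width: 0.0461
```

```bash
python3 plan.py 637.4 88 75 0.2 7 255
```

```text
[255, 34.7, -9.3, 0.7, -0.0, -0.001, 0.045],[255, 34.2, -10.8, 0.6, -0.0, -0.001, 0.045],[255, 33.7, -12.4, 0.6, -0.0, -0.001, 0.045],[255, 33.2, -13.8, 0.6, -0.0, -0.001, 0.045],[255, 32.4, -15.4, 0.5, -0.0, -0.001, 0.045],[255, 31.8, -16.8, 0.5, -0.0, -0.001, 0.045],[255, 30.9, -18.2, 0.5, -0.0, -0.001, 0.045],
n=7 t=24.2 width=46.1 pos=[427.  -49.6  78.3] rpy=[-179.9   -0.3   18.2] F=[ 0.1  0.9 -1.4]
```

>>> send_rows:
  targets:
    - [[255,34.7,-9.3,0.5,0,0,0.045],[255,34.2,-10.8,0.5,0,0,0.045],[255,33.7,-12.4,0.5,0,0,0.045],[255,33.2,-13.8,0.5,0,0,0.045],[255,32.4,-15.4,0.5,0,0,0.045],[255,31.8,-16.8,0.5,0,0,0.045],[255,30.9,-18.2,0.5,0,0,0.045],[255,0,0,20,0,0,0],[255,0,0,30,0,0,0],[255,0,0,15,0,0,0],[255,0,0,0,0,0,0],[255,0,0,0,0,0,0]]

```text
time_s: 25.45
position: [0.6354, 0.0882, 0.0073]
eef_rot: [-3.14, 0.0, 0.004]
contact_force: [0.7, -0.4, -0.1]
width: 0.0459
```

```bash
python3 plan.py 637.4 88 -3.5 0.2 1 255
```

```text
[255, 2.0, 0.2, 10.7, -0.001, 0.0, 0.0],
n=1 t=25.4 width=45.9 pos=[635.4  88.2   7.3] rpy=[-179.9    0.     0.2] F=[ 0.7 -0.4 -0.1]
```

>>> send_rows:
  targets:
    - [[255,2,0.2,4,0,0,0],[255,0,0,4,0,0,0],[255,0,0,2.5,0,0,0],[255,0,0,0.2,0,0,0],[255,0,0,0,0,0,0],[255,0,0,0,0,0,0]]

```text
time_s: 26.05
position: [0.6375, 0.0884, -0.0034]
eef_rot: [-3.14, -0.0, 0.004]
contact_force: [-1.2, 0.9, 4.8]
width: 0.0456
```

```bash
python3 plan.py 637.4 88 -3.5 0.2 1 255
```

```text
[255, -0.1, 0.4, 0.1, -0.002, -0.0, 0.0],
n=1 t=26.1 width=45.6 pos=[637.5  88.4  -3.4] rpy=[-179.9   -0.     0.2] F=[-1.2  0.9  4.8]
```

>>> send_rows:
  targets:
    - [[40,0,0,0,0,0,0],[40,0,0,0,0,0,0],[40,0,0,0,0,0,0],[40,0,0,0,0,0,0],[40,0,0,-15,0,0,0],[40,0,0,-30,0,0,0],[40,0,0,-35,0,0,0],[110,0,0,0,0,0,0]]

```text
time_s: 26.85
position: [0.6403, 0.0879, 0.082]
eef_rot: [-3.139, -0.007, 0.003]
contact_force: [0.2, -0.8, -0.2]
width: 0.0703
```

```bash
python3 plan.py 445.3 314.3 75 123.5 16 120
```

```text
[120, -12.1, -14.2, 0.4, 0.0, -0.0, -0.135],[120, -10.2, -15.7, 0.4, 0.0, -0.0, -0.135],[120, -7.9, -16.9, 0.4, 0.0, -0.0, -0.135],[120, -5.6, -17.8, 0.4, 0.0, -0.0, -0.135],[120, -3.1, -18.4, 0.3, 0.0, -0.0, -0.135],[120, -0.6, -18.7, 0.4, 0.0, -0.0, -0.135],[120, 1.9, -18.6, 0.4, 0.0, -0.0, -0.135],[120, 4.4, -18.1, 0.4, 0.0, -0.0, -0.135],[120, 6.8, -17.4, 0.4, 0.0, -0.0, -0.135],[120, 9.1, -16.4, 0.4, 0.0, -0.0, -0.135],[120, 11.2, -14.9, 0.4, 0.0, -0.0, -0.135],[120, 13.1, -13.3, 0.4, 0.0, -0.0, -0.135],[120, 14.7, -11.5, 0.3, 0.0, -0.0, -0.135],[120, 16.2, -9.3, 0.4, 0.0, -0.0, -0.135],[120, 17.3, -7.1, 0.4, 0.0, -0.0, -0.135],[120, 18.1, -4.7, 0.4, 0.0, -0.0, -0.135],
n=16 t=26.9 width=70.3 pos=[640.3  87.9  82. ] rpy=[-179.8   -0.4    0.2] F=[ 0.2 -0.8 -0.2]
```

>>> send_rows:
  targets:
    - [[110,-12.1,-14.2,0,0,0,-0.135],[110,-10.2,-15.7,0,0,0,-0.135],[110,-7.9,-16.9,0,0,0,-0.135],[110,-5.6,-17.8,0,0,0,-0.135],[110,-3.1,-18.4,0,0,0,-0.135],[110,-0.6,-18.7,0,0,0,-0.135],[110,1.9,-18.6,0,0,0,-0.135],[110,4.4,-18.1,0,0,0,-0.135],[110,6.8,-17.4,0,0,0,-0.135],[110,9.1,-16.4,0,0,0,-0.135],[110,11.2,-14.9,0,0,0,-0.135],[110,13.1,-13.3,0,0,0,-0.135]]

```text
time_s: 28.05
position: [0.4906, 0.2583, 0.077]
eef_rot: [3.141, -0.001, 1.629]
contact_force: [0.3, -0.0, 0.7]
width: 0.0493
```

>>> send_rows:
  targets:
    - [[110,14.7,-11.5,0,0,0,-0.135],[110,16.2,-9.3,0,0,0,-0.135],[110,17.3,-7.1,0,0,0,-0.135],[110,18.1,-4.7,0,0,0,-0.135],[110,0,0,0,0,0,0],[110,0,0,0,0,0,0]]

```text
time_s: 28.65
position: [0.4425, 0.3141, 0.0769]
eef_rot: [3.141, -0.001, 2.161]
contact_force: [0.1, -0.1, 0.3]
width: 0.0492
```

```bash
python3 chk2.py large round; python3 plan.py 445.3 314.3 -20 123.5 3 110
```

```text
large top off world mm [3.3 1.4] along chip x,y [3.3 1.4] yaw off -1.7 cost 12.18 at chip 20.79
large scene off world mm [2.2 0.2] along chip x,y [2.2 0.2] yaw off 1.7 cost 2.77 at chip 8.73
round top off world mm [-1.8  0.1] along chip x,y [-1.7  0.6] yaw off 0.3 cost 20.19 at chip 25.38
round scene off world mm [ 0.2 -2.7] along chip x,y [-0.7 -2.7] yaw off -0.4 cost 4.48 at chip 9.72
[110, -0.3, 0.8, 32.2, 0.0, -0.0, 0.002],[110, -0.3, 0.8, 32.2, 0.0, -0.0, 0.002],[110, -0.3, 0.8, 32.2, 0.0, -0.0, 0.002],
n=3 t=28.9 width=49.4 pos=[442.8 313.6  76.6] rpy=[180.   -0.  123.8] F=[ 0.1 -0.7  0.5]
```

>>> send_rows:
  targets:
    - [[110,-0.9,2.4,30,0,0,0.005],[110,0,0,30,0,0,0],[110,0,0,21,0,0,0],[110,0,0,11,0,0,0],[110,0,0,3.5,0,0,0],[110,0,0,0,0,0,0],[255,0,0,0,0,0,0],[255,0,0,0,0,0,0],[255,0,0,0,0,0,0],[255,0,0,0,0,0,0],[255,0,0,0,0,0,0],[255,0,0,0,0,0,0]]

```text
time_s: 30.05
position: [0.4448, 0.3155, -0.0185]
eef_rot: [3.14, -0.001, 2.159]
contact_force: [-0.4, -0.4, 5.9]
width: 0.0296
```

```bash
python3 plan.py 445.3 314.3 75 123.5 3 255
```

```text
[255, -0.4, -0.1, -31.2, 0.0, -0.0, 0.001],[255, -0.4, -0.0, -31.1, 0.0, -0.0, 0.001],[255, -0.3, -0.1, -31.2, 0.0, -0.0, 0.001],
n=3 t=30.1 width=29.6 pos=[444.8 315.5 -18.5] rpy=[ 1.799e+02 -1.000e-01  1.237e+02] F=[-0.4 -0.4  5.9]
```

>>> send_rows:
  targets:
    - [[255,0,0,-10,0,0,0],[255,0,0,-35,0,0,0],[255,0,0,-40,0,0,0],[255,0,0,-10,0,0,0]]

```text
time_s: 30.45
position: [0.4465, 0.3163, 0.0805]
eef_rot: [3.135, -0.002, 2.158]
contact_force: [-0.3, 0.9, -0.1]
width: 0.0299
```

```bash
python3 plan.py 648.4 -71.1 75 76.4 11 255
```

```text
[255, -39.5, -4.2, 0.4, 0.0, -0.0, 0.075],[255, -39.7, -1.3, 0.4, 0.0, -0.0, 0.075],[255, -39.7, 1.7, 0.4, 0.0, -0.0, 0.075],[255, -39.4, 4.6, 0.3, 0.0, -0.0, 0.075],[255, -39.0, 7.6, 0.4, 0.0, -0.0, 0.075],[255, -38.3, 10.6, 0.4, 0.0, -0.0, 0.075],[255, -37.4, 13.3, 0.4, 0.0, -0.0, 0.075],[255, -36.3, 16.1, 0.4, 0.0, -0.0, 0.075],[255, -35.0, 18.8, 0.4, 0.0, -0.0, 0.075],[255, -33.5, 21.4, 0.4, 0.0, -0.0, 0.075],[255, -31.8, 23.8, 0.4, 0.0, -0.0, 0.075],
n=11 t=30.4 width=29.9 pos=[446.5 316.3  80.5] rpy=[ 1.796e+02 -1.000e-01  1.237e+02] F=[-0.3  0.9 -0.1]
```

>>> send_rows:
  targets:
    - [[255,-39.5,-4.2,0,0,0,0.075],[255,-39.7,-1.3,0,0,0,0.075],[255,-39.7,1.7,0,0,0,0.075],[255,-39.4,4.6,0,0,0,0.075],[255,-39,7.6,0,0,0,0.075],[255,-38.3,10.6,0,0,0,0.075],[255,-37.4,13.3,0,0,0,0.075],[255,-36.3,16.1,0,0,0,0.075],[255,-35,18.8,0,0,0,0.075],[255,-33.5,21.4,0,0,0,0.075],[255,-31.8,23.8,0,0,0,0.075],[255,0,0,0,0,0,0]]

```text
time_s: 31.65
position: [0.6471, -0.0793, 0.0755]
eef_rot: [3.141, 0.003, 1.324]
contact_force: [-0.8, -0.9, 0.1]
width: 0.0298
```

>>> send_rows:
  targets:
    - [[255,0,0,20,0,0,0],[255,0,0,30,0,0,0],[255,0,0,15,0,0,0],[255,0,0,3,0,0,0],[255,0,0,0,0,0,0],[255,0,0,0,0,0,0]]

```text
time_s: 32.25
position: [0.6474, -0.0723, 0.0088]
eef_rot: [3.141, -0.001, 1.334]
contact_force: [-0.0, 0.4, 0.1]
width: 0.0297
```

```bash
python3 plan.py 648.4 -71.1 -2.5 76.4 1 255
```

```text
[255, 1.3, 0.7, 11.3, 0.001, -0.001, 0.001],
n=1 t=32.2 width=29.7 pos=[647.4 -72.3   8.8] rpy=[ 1.799e+02 -1.000e-01  7.640e+01] F=[-0.   0.4  0.1]
```

>>> send_rows:
  targets:
    - [[255,1.3,0.7,4,0,0,0],[255,0,0,4,0,0,0],[255,0,0,3.2,0,0,0],[255,0,0,0.2,0,0,0],[255,0,0,0,0,0,0],[255,0,0,0,0,0,0]]

```text
time_s: 32.85
position: [0.6478, -0.0708, -0.0025]
eef_rot: [-3.141, -0.002, 1.334]
contact_force: [-5.8, 2.0, 15.6]
width: 0.0297
```

>>> send_rows:
  targets:
    - [[90,0,0,0,0,0,0],[90,0,0,0,0,0,0],[90,0,0,0,0,0,0],[90,0,0,0,0,0,0],[90,0,0,-15,0,0,0],[90,0,0,-30,0,0,0],[90,0,0,-35,0,0,0],[40,-11,-46,0,0,0,0],[40,-11,-46,0,0,0,0],[40,-11,-46,0,0,0,0],[40,-11,-46,0,0,0,0],[40,0,0,0,0,0,0]]

```text
time_s: 34.05
position: [0.4523, -0.0704, 0.0758]
eef_rot: [-3.137, -0.007, 1.332]
contact_force: [0.7, -0.3, 0.5]
width: 0.073
```

```bash
python3 chk2.py long round large small
python3 - <<'E'
from h import *
t=r.capture("top");s=r.capture("scene")
T=cv2.resize(t[90:175,190:500,::-1],None,fx=2.55,fy=2.55,interpolation=cv2.INTER_CUBIC)
S=cv2.resize(s[170:390,190:490,::-1],None,fx=1.7,fy=1.7,interpolation=cv2.INTER_CUBIC)
c=np.zeros((T.shape[0]+S.shape[0],790,3),np.uint8); c[:T.shape[0]]=T[:,:790]; c[T.shape[0]:,:S.shape[1]]=S; print(c.shape); cv2.imwrite("pics/all1.png",c)
E
python3 plan.py 637.5 88.4 75 0.2 12 40
```

```text
long top off world mm [ 1.6 -1. ] along chip x,y [ 1.2 -1.4] yaw off -0.5 cost 26.76 at chip 32.28
long scene off world mm [-1.1  1.1] along chip x,y [-0.7  1.3] yaw off 0.2 cost 10.31 at chip 22.91
round top off world mm [-2.2 -0.8] along chip x,y [-2.3 -0.1] yaw off 8.3 cost 19.55 at chip 24.92
round scene off world mm [ 0.1 -2.7] along chip x,y [-0.7 -2.6] yaw off 8.8 cost 5.11 at chip 10.30
large top off world mm [3.3 1.3] along chip x,y [3.3 1.3] yaw off -1.7 cost 11.36 at chip 19.67
large scene off world mm [2.2 0.2] along chip x,y [2.2 0.2] yaw off 1.6 cost 2.91 at chip 8.75
small top off world mm [-3.7 -0.7] along chip x,y [-3.4 -1.6] yaw off 3.2 cost 180.28 at chip 189.24
small scene off world mm [-0.8 -0.5] along chip x,y [-0.7 -0.7] yaw off -0.2 cost 19.04 at chip 24.48
(591, 790, 3)
[40, 16.4, 11.4, 0.1, -0.0, 0.0, 0.111],[40, 17.6, 9.4, 0.0, -0.0, 0.0, 0.111],[40, 18.5, 7.5, 0.1, -0.0, 0.0, 0.111],[40, 19.2, 5.3, 0.1, -0.0, 0.0, 0.111],[40, 19.8, 3.2, 0.0, -0.0, 0.0, 0.111],[40, 19.9, 1.0, 0.1, -0.0, 0.0, 0.111],[40, 19.9, -1.2, 0.0, -0.0, 0.0, 0.111],[40, 19.7, -3.4, 0.1, -0.0, 0.0, 0.111],[40, 19.2, -5.6, 0.1, -0.0, 0.0, 0.111],[40, 18.4, -7.6, 0.0, -0.0, 0.0, 0.111],[40, 17.5, -9.7, 0.1, -0.0, 0.0, 0.111],[40, 16.3, -11.5, 0.1, -0.0, 0.0, 0.111],
n=12 t=34.5 width=73.5 pos=[458.8 -71.1  75.9] rpy=[-180.     0.    76.4] F=[ 0.5  0.2 -0.1]
```

View pics/all1.png

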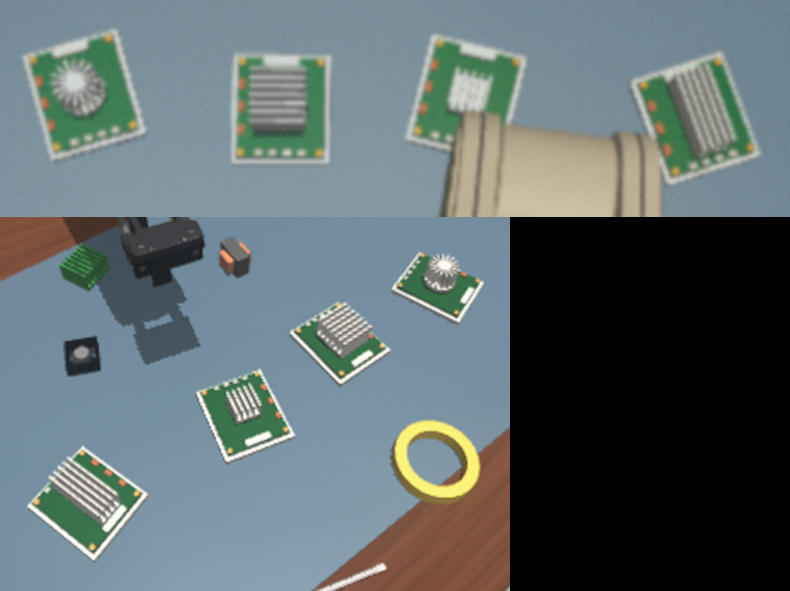

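>>> send_rows:
  targets:
    - [[40,16.4,11.4,0,0,0,0.111],[40,17.6,9.4,0,0,0,0.111],[40,18.5,7.5,0,0,0,0.111],[40,19.2,5.3,0,0,0,0.111],[40,19.8,3.2,0,0,0,0.111],[40,19.9,1,0,0,0,0.111],[40,19.9,-1.2,0,0,0,0.111],[40,19.7,-3.4,0,0,0,0.111],[40,19.2,-5.6,0,0,0,0.111],[40,18.4,-7.6,0,0,0,0.111],[40,17.5,-9.7,0,0,0,0.111],[40,16.3,-11.5,0,0,0,0.111]]

```text
time_s: 35.75
position: [0.6378, 0.0894, 0.0756]
eef_rot: [-3.141, 0.001, -0.002]
contact_force: [0.2, -0.4, 0.4]
width: 0.0731
```

>>> send_rows:
  targets:
    - [[40,0,0,0,0,0,0],[40,0,0,20,0,0,0],[40,0,0,20,0,0,0],[40,0,0,0,0,0,0],[40,0,0,0,0,0,0]]

```text
time_s: 36.25
position: [0.6369, 0.0882, 0.0363]
eef_rot: [-3.141, 0.001, 0.002]
contact_force: [0.3, 0.2, 1.5]
width: 0.0734
```

```bash
python3 plan.py 637.5 88.4 -3.4 0.2 1 40
```

```text
[40, 0.6, -0.2, 39.7, -0.0, 0.001, -0.001],
n=1 t=36.2 width=73.4 pos=[636.9  88.2  36.3] rpy=[-1.8e+02  1.0e-01  1.0e-01] F=[0.3 0.2 1.5]
```

Go down, close, lift 4 mm, and shift by world (-2.7, -0.8), which is tool (-2.7, +0.8).

>>> send_rows:
  targets:
    - [[40,0.6,-0.2,20,0,0,-0.001],[40,0,0,14,0,0,0],[40,0,0,5.5,0,0,0],[40,0,0,0,0,0,0],[255,0,0,0,0,0,0],[255,0,0,0,0,0,0],[255,0,0,0,0,0,0],[255,0,0,0,0,0,0],[255,0,0,0,0,0,0],[255,0,0,0,0,0,0]]

```text
time_s: 37.25
position: [0.6379, 0.0891, -0.003]
eef_rot: [-3.14, -0.0, 0.003]
contact_force: [-0.0, -0.1, 3.0]
width: 0.046
```

>>> send_rows:
  targets:
    - [[255,0,0,-4,0,0,0],[255,-2.7,0.8,0,0,0,0],[255,0,0,0,0,0,0],[255,0,0,0,0,0,0],[255,0,0,0,0,0,0]]

```text
time_s: 37.75
position: [0.635, 0.0883, 0.0006]
eef_rot: [-3.14, 0.0, 0.003]
contact_force: [-0.0, 0.2, -0.8]
width: 0.0455
```

```bash
python3 plan.py 634.8 87.6 -3.4 0.2 1 255
```

```text
[255, -0.2, 0.7, 4.0, -0.001, 0.0, -0.001],
n=1 t=37.8 width=45.5 pos=[6.35e+02 8.83e+01 6.00e-01] rpy=[-179.9    0.     0.2] F=[-0.   0.2 -0.8]
```

>>> send_rows:
  targets:
    - [[255,-0.1,0.5,4,0,0,0],[255,0,0,0,0,0,0],[255,0,0,0,0,0,0],[40,0,0,0,0,0,0],[40,0,0,0,0,0,0],[40,0,0,0,0,0,0],[40,0,0,0,0,0,0],[40,0,0,-15,0,0,0],[40,0,0,-30,0,0,0],[40,0,0,-35,0,0,0]]

```text
time_s: 38.75
position: [0.6344, 0.0873, 0.0779]
eef_rot: [-3.141, 0.002, 0.002]
contact_force: [0.0, -0.0, 0.4]
width: 0.0732
```

>>> send_rows:
  targets:
    - [[60,-37,-16,0,0,0,0],[60,-37,-16,0,0,0,0],[60,-37,-16,0,0,0,0],[60,-37,-16,0,0,0,0],[60,-37,-16,0,0,0,-0.1],[60,0,0,0,0,0,-0.1],[60,0,0,0,0,0,-0.125],[60,0,0,0,0,0,0]]

```text
time_s: 39.55
position: [0.4498, 0.1676, 0.0778]
eef_rot: [-3.139, -0.001, 0.33]
contact_force: [-0.1, 0.1, 0.3]
width: 0.0666
```

```bash
python3 chk2.py large small; python3 chk2.py large small round;python3 plan.py 645.4 256.3 75 18.8 5 60
```

```text
large top off world mm [1.3 0.7] along chip x,y [1.3 0.7] yaw off -1.3 cost 15.78 at chip 17.78
large scene off world mm [-0.3 -0.6] along chip x,y [-0.3 -0.6] yaw off -1.7 cost 2.61 at chip 3.28
small top off world mm [-2.3 -0.2] along chip x,y [-2.2 -0.7] yaw off 1.7 cost 26.40 at chip 32.13
small scene off world mm [-0.8 -0.5] along chip x,y [-0.7 -0.7] yaw off -0.3 cost 19.41 at chip 24.89
large top off world mm [1.4 0.8] along chip x,y [1.4 0.8] yaw off -1.1 cost 15.45 at chip 17.36
large scene off world mm [-0.1 -0.6] along chip x,y [-0.1 -0.6] yaw off -1.3 cost 2.57 at chip 3.23
small top off world mm [-2.3 -0.4] along chip x,y [-2.2 -0.9] yaw off 1.8 cost 26.19 at chip 32.46
small scene off world mm [-1.  -0.6] along chip x,y [-0.8 -0.8] yaw off -0.4 cost 19.62 at chip 25.00
round top off world mm [-2.  0.] along chip x,y [-1.9  0.6] yaw off -0.6 cost 87.73 at chip 92.67
round scene off world mm [ 0.1 -2.6] along chip x,y [-0.7 -2.5] yaw off 10.4 cost 4.54 at chip 9.76
[60, 42.8, -4.4, 0.4, -0.0, 0.0, -0.0],[60, 42.8, -4.3, 0.3, -0.0, 0.0, -0.0],[60, 42.8, -4.4, 0.4, -0.0, 0.0, -0.0],[60, 42.8, -4.3, 0.3, -0.0, 0.0, -0.0],[60, 42.8, -4.4, 0.4, -0.0, 0.0, -0.0],
n=5 t=40.0 width=66.3 pos=[449.8 166.9  76.8] rpy=[-179.9    0.    18.7] F=[-0.4 -0.2  0.4]
```

>>> send_rows:
  targets:
    - [[60,42.8,-4.4,0,0,0,0],[60,42.8,-4.4,0,0,0,0],[60,42.8,-4.4,0,0,0,0],[60,42.8,-4.4,0,0,0,0],[60,42.8,-4.4,0,0,0,0],[60,0,0,0,0,0,0],[60,0,0,20,0,0,0],[60,0,0,20,0,0,0],[60,0,0,0,0,0,0],[60,0,0,0,0,0,0]]

```text
time_s: 41.05
position: [0.6449, 0.2567, 0.0372]
eef_rot: [-3.141, 0.0, 0.328]
contact_force: [1.0, -0.1, 0.6]
width: 0.0667
```

```bash
python3 plan.py 645.4 256.3 -3.5 18.8 1 60
```

```text
[60, 0.3, 0.6, 40.7, -0.001, 0.0, -0.001],
n=1 t=41.0 width=66.7 pos=[644.9 256.7  37.2] rpy=[-179.9    0.    18.8] F=[ 1.  -0.1  0.6]
```

>>> send_rows:
  targets:
    - [[60,0.3,0.6,20,0,0,0],[60,0,0,15,0,0,0],[60,0,0,5.7,0,0,0],[60,0,0,0,0,0,0],[255,0,0,0,0,0,0],[255,0,0,0,0,0,0],[255,0,0,0,0,0,0],[255,0,0,0,0,0,0],[255,0,0,0,0,0,0],[255,0,0,0,0,0,0]]

```text
time_s: 42.05
position: [0.6459, 0.2566, -0.0034]
eef_rot: [-3.14, -0.001, 0.328]
contact_force: [-0.0, -0.3, 2.8]
width: 0.0393
```

>>> send_rows:
  targets:
    - [[255,0,0,-4,0,0,0],[255,1.4,-0.9,0,0,0,0],[255,0,0,0,0,0,0],[255,0,0,0,0,0,0],[255,0,0,0,0,0,0]]

```text
time_s: 42.55
position: [0.6467, 0.2577, 0.0001]
eef_rot: [-3.14, 0.0, 0.328]
contact_force: [0.3, -0.6, -0.8]
width: 0.0393
```

```bash
python3 plan.py 646.4 257.6 -3.5 18.8 1 255
```

```text
[255, -0.3, 0.0, 3.6, -0.001, 0.0, -0.0],
n=1 t=42.5 width=39.3 pos=[6.467e+02 2.577e+02 1.000e-01] rpy=[-179.9    0.    18.8] F=[ 0.3 -0.6 -0.8]
```

>>> send_rows:
  targets:
    - [[255,0,0,3.6,0,0,0],[255,0,0,0,0,0,0],[255,0,0,0,0,0,0],[60,0,0,0,0,0,0],[60,0,0,0,0,0,0],[60,0,0,0,0,0,0],[60,0,0,0,0,0,0],[60,0,0,-15,0,0,0],[60,0,0,-30,0,0,0],[60,0,0,-35,0,0,0],[100,0,0,0,0,0,0]]

```text
time_s: 43.65
position: [0.6499, 0.258, 0.0831]
eef_rot: [-3.14, -0.008, 0.328]
contact_force: [0.5, 0.7, -0.6]
width: 0.0636
```

```bash
python3 plan.py 647.8 -70.8 75 76.4 9 100
```

```text
[100, -12.0, 34.5, 0.7, 0.0, -0.001, -0.112],[100, -15.7, 33.0, 0.8, 0.0, -0.001, -0.112],[100, -19.4, 31.0, 0.8, 0.0, -0.001, -0.112],[100, -22.7, 28.6, 0.8, 0.0, -0.001, -0.112],[100, -25.7, 26.0, 0.8, 0.0, -0.001, -0.112],[100, -28.5, 22.8, 0.9, 0.0, -0.001, -0.112],[100, -30.9, 19.6, 0.9, 0.0, -0.001, -0.112],[100, -32.8, 16.0, 0.9, 0.0, -0.001, -0.112],[100, -34.5, 12.2, 0.9, 0.0, -0.001, -0.112],
n=9 t=43.6 width=63.6 pos=[649.9 258.   83.1] rpy=[-179.9   -0.5   18.8] F=[ 0.5  0.7 -0.6]
```

>>> send_rows:
  targets:
    - [[90,-12,34.5,0,0,0,-0.112],[90,-15.7,33,0,0,0,-0.112],[90,-19.4,31,0,0,0,-0.112],[90,-22.7,28.6,0,0,0,-0.112],[90,-25.7,26,0,0,0,-0.112],[90,-28.5,22.8,0,0,0,-0.112],[90,-30.9,19.6,0,0,0,-0.112],[90,-32.8,16,0,0,0,-0.112],[90,-34.5,12.2,0,0,0,-0.112],[90,0,0,20,0,0,0],[90,0,0,20,0,0,0],[90,0,0,0,0,0,0]]

```text
time_s: 44.85
position: [0.643, -0.0712, 0.0343]
eef_rot: [-3.137, -0.0, 1.335]
contact_force: [-1.2, -1.0, 0.0]
width: 0.0562
```

```bash
python3 chk2.py round; python3 plan.py 647.8 -70.8 -2.5 76.4 1 90
```

```text
round top off world mm [-1.2  1.1] along chip x,y [-0.8  1.4] yaw off 5.2 cost 14.72 at chip 20.94
round scene off world mm [ 1.3 -1.6] along chip x,y [ 0.8 -1.9] yaw off 2.6 cost 4.38 at chip 5.28
[90, 0.9, 2.9, 39.4, -0.001, -0.001, 0.002],
n=1 t=45.0 width=56.1 pos=[644.8 -71.1  36.9] rpy=[-1.80e+02 -1.00e-01  7.65e+01] F=[ 0.4 -0.2  0.7]
```

>>> send_rows:
  targets:
    - [[90,0.9,2.9,0,0,0,0.002],[90,0,0,20,0,0,0],[90,0,0,14,0,0,0],[90,0,0,5,0,0,0],[90,0,0,0,0,0,0],[90,0,0,0,0,0,0]]

```text
time_s: 45.55
position: [0.6482, -0.071, -0.0021]
eef_rot: [3.141, -0.001, 1.334]
contact_force: [-0.3, 0.2, -0.7]
width: 0.0562
```

```bash
python3 plan.py 647.8 -70.8 -2.5 76.4 1 90
```

```text
[90, 0.1, -0.4, 0.4, 0.0, -0.001, 0.0],
n=1 t=45.5 width=56.2 pos=[648.2 -71.   -2.1] rpy=[ 1.80e+02 -1.00e-01  7.64e+01] F=[-0.3  0.2 -0.7]
```

>>> send_rows:
  targets:
    - [[255,0,0,0,0,0,0],[255,0,0,0,0,0,0],[255,0,0,0,0,0,0],[255,0,0,0,0,0,0],[255,0,0,0,0,0,0],[255,0,0,0,0,0,0],[255,0,0,-4,0,0,0],[255,0.8,1,0,0,0,0],[255,0,0,0,0,0,0],[255,0,0,0,0,0,0],[255,0,0,0,0,0,0]]

```text
time_s: 46.65
position: [0.6488, -0.0703, 0.0011]
eef_rot: [-3.141, -0.001, 1.334]
contact_force: [-0.2, 0.3, -1.3]
width: 0.0297
```

```bash
python3 plan.py 649.3 -70.2 -2.3 76.4 1 255
```

```text
[255, 0.2, 0.5, 3.4, -0.001, -0.001, 0.0],
n=1 t=46.6 width=29.7 pos=[648.8 -70.3   1.1] rpy=[-1.80e+02 -1.00e-01  7.64e+01] F=[-0.2  0.3 -1.3]
```

>>> send_rows:
  targets:
    - [[255,0.2,0.4,3.4,0,0,0],[255,0,0,0,0,0,0],[255,0,0,0,0,0,0],[90,0,0,0,0,0,0],[90,0,0,0,0,0,0],[90,0,0,0,0,0,0],[90,0,0,0,0,0,0],[90,0,0,-15,0,0,0],[90,0,0,-30,0,0,0],[90,0,0,-35,0,0,0]]

```text
time_s: 47.65
position: [0.6487, -0.0705, 0.079]
eef_rot: [-3.14, -0.0, 1.334]
contact_force: [0.1, 0.2, 0.0]
width: 0.0562
```

>>> send_rows:
  targets:
    - [[90,25,-35,0,0,0,0],[90,25,-35,0,0,0,0],[90,25,-35,0,0,0,0],[90,25,-35,0,0,0,0],[90,25,-35,0,0,0,0],[90,25,-35,0,0,0,0],[90,25,-35,0,0,0,0],[90,0,0,-20,0,0,0],[90,0,0,0,0,0,0]]

```text
time_s: 48.55
position: [0.4532, 0.1588, 0.101]
eef_rot: [3.14, -0.005, 1.336]
contact_force: [1.9, 0.2, 0.5]
width: 0.0566
```

```bash
python3 chk2.py long round large small
python3 - <<'E'
from h import *
t=r.capture("top");s=r.capture("scene")
T=cv2.resize(t[90:175,190:500,::-1],None,fx=2.55,fy=2.55,interpolation=cv2.INTER_CUBIC)
S=cv2.resize(s[185:375,200:480,::-1],None,fx=1.9,fy=1.9,interpolation=cv2.INTER_CUBIC)
c=np.zeros((T.shape[0]+S.shape[0],790,3),np.uint8); c[:T.shape[0]]=T[:,:790]; c[T.shape[0]:,:S.shape[1]]=S; cv2.imwrite("pics/all2.png",c)
print(r.get_state()["time_s"])
E
```

```text
long top off world mm [ 1.5 -1. ] along chip x,y [ 1.1 -1.4] yaw off -0.5 cost 19.87 at chip 25.28
long scene off world mm [-1.2  1. ] along chip x,y [-0.8  1.4] yaw off 0.3 cost 10.18 at chip 23.11
round top off world mm [-1.2  1.1] along chip x,y [-0.8  1.4] yaw off 5.3 cost 227.78 at chip 234.26
round scene off world mm [ 1.5 -1.8] along chip x,y [ 0.9 -2.1] yaw off 1.8 cost 4.21 at chip 5.14
large top off world mm [1.3 0.7] along chip x,y [1.3 0.7] yaw off -1.3 cost 14.99 at chip 17.07
large scene off world mm [-0.3 -0.6] along chip x,y [-0.3 -0.6] yaw off -1.6 cost 2.70 at chip 3.42
small top off world mm [0.  0.6] along chip x,y [-0.1  0.6] yaw off 0.3 cost 25.68 at chip 26.75
small scene off world mm [0.5 0.2] along chip x,y [0.4 0.3] yaw off 0.9 cost 20.94 at chip 22.91
49.05
```

View pics/all2.png

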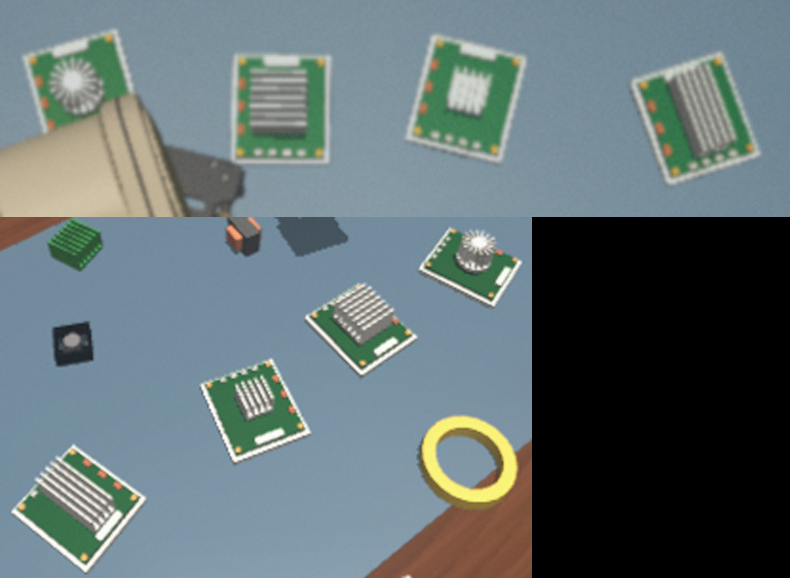

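All four sinks sit flat on their own chips, and the fan and transformer are where they were. The camera-averaged offsets are all under 1 mm, so I'm handing in.

```bash
python3 -c "
from bench import r
print(r.job_done())"
```

```text
the job is handed in; nothing more can be done
None
```

All four bare aluminium heat sinks are on their matching chips, fins up and flat. I handed the job in at about 49 s with the gripper open and clear. The fan and transformer lay where they were in the last picture, and the arm never went near the green and blue look-alikes.

- **Placement:** each sink was first set down up to about 3 mm off centre. I regrasped each one and nudged it.
- **Last check, position:** averaging the two cameras, every sink is within about 1 mm of its chip's centre.
- **Last check, angle:** the fits put yaw within about 1.5° for the long, large and small sinks. The round sink's yaw does not matter.
- **Camera disagreement:** for the long and round sinks the two cameras differed by 3–4 mm, in opposite directions, so their average is less certain. In the final view the arm partly hid the round sink from the top camera. An earlier, clear view gave the same offset.
- **Gripper height:** the finger tips sit about 24 mm higher than the pose readout says. Because of this the first grasp closed on nothing, above the fins. I measured the offset in the scene camera and allowed for it in every later grasp.

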